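# Hang the roster board on its sloping stand and wedge it tight

### The job

Hang the roster board on the two pins of the sloping stand, flat on the slope with the bevelled end towards the yellow cheek, and let go of it. Then take the wooden wedge from its holder and push it thin end first, square to the slope and with its red side against the yellow cheek, into the gap between cheek and board, firmly enough (a push of some 15 to 20 N) that the board stays clamped against the rubber bumper when you let go, but do not ram it. Leave the other things on the desk where they are.

Things in the scene. Friction and masses are not known exactly. Their poses are not given: they have to be found in the camera images.
- deck: Sloping grey plate of the stand, 150 mm (x) by 260 (y). Origin: middle of its top face, 85 mm above the desk. z: square out of the slope, leaning 0.45 rad from vertical towards the robot; x: up the slope, away from the robot; y: to the left. Two pins at x 28, y +45 and -45; bumper at the left end, yellow cheek at the right.
- pin_left (a point): Top of the left steel pin: 8 mm diameter, end tapered to 4 mm, 22 mm tall above the deck.
- pin_right (a point): Top of the right steel pin, the same as the left.
- bumper_face (a point): Middle of the free face of the black rubber bumper: 44 mm in x, 5 to 25 mm above the deck, face at deck y 76.5 when untouched. It springs back along +y by up to 9 mm, about 3.5 N per mm.
- keyway (a point): Middle of a hole right through the deck beside the cheek (deck x -20 to 20, y -84 to -62), on its top face. The wedge may come out below it: 50 mm of free space there.
- cheek_face (a point): Top edge of the yellow cheek's inner face (towards the board, square to the deck's y), middle of its 56 mm length, 44 mm above the deck. The cheek is set by hand anywhere at deck y -78.5 to -75.5 and holds firm.
- board: Roster board: aluminium plate 100 mm (x) by 144 (y -69 to 75), 12 thick, about 0.4 kg, white paper on top, felt-backed (friction 0.25). Origin: on its underside; z out of its top, axes parallel to the deck's when hung. Two slots at x 28, y +45 and -45 (12 mm in x, 26 in y) go over the pins, which leaves it about 9 mm of slide either way along y. At y 1.5 from the deck's origin its left end touches the bumper.
- board_shoe (a point): Middle of the top edge of the bevelled outer face of the board's dark steel shoe (its right, -y end), at board y -68.4, 33 mm above the underside. The shoe is 60 mm long in x; its face slopes 1 in 5 outwards going down, to y -74.3 at 3 mm above the underside: the same taper as the wedge.
- board_grip (a point): Grip point on the board's blue handle, which is 18 mm thick (in y), 56 long (in x: board x -32 to 24) and rises from the plate's top, 12 mm above the underside, to 53 mm. This point is 34 mm above the underside, at board x -4, y 0.
- wedge: Wooden wedge, 115 mm long, 26 wide (x), 80 g, standing thin end down in its holder. Origin: bottom of the thin end, on the straight face; z towards the head. Straight face at y 0, facing -y (to the cheek when fitted; axes then parallel to the deck's); the other face tapers 1 in 5: 5 mm thick at z 0, 19 at z 70. Head above z 70. Flanks waxed (friction about 0.3); holds by friction once driven.
- wedge_grip (a point): Middle of the wedge's head, a block with parallel sides, 28 (x) by 27 (y -4 to 23) by 45 mm tall, red on its -y side and along that edge of its top. 92.5 mm above the thin end, at wedge y 9.5.
- wedge_tip (a point): Middle of the wedge's 5 mm thin end. With the board touching the bumper the wedge first jams with this about 0 to 15 mm above the deck; each further 10 mm of driving squeezes the bumper 2 mm.
- holder: Plywood holder 70 x 70 mm, 80 mm tall, origin under its centre, fixed to the desk. The wedge hangs in its pocket by the head, whose underside rests on the rim 80 mm above the desk; lift it 80 mm to clear.
- stapler: Bystander: red and black stapler, 130 mm long; origin under its centre.
- inkpad: Bystander: blue and black ink pad, 70 x 90 x 20 mm; origin under its centre.
- pen: Bystander: black pen, 140 mm; origin under its centre.
- sanitizer: Bystander: white hand-gel bottle, 120 mm tall, diameter 52; origin under its centre.
- disinfectant: Bystander: clear bottle with orange cap, 200 mm tall, diameter 72; origin under its centre.
- mug: Bystander: white mug, 90 mm tall, diameter 76; origin under its centre.
- spray: Bystander: amber bottle, 100 mm tall, diameter 40; origin under its centre.
There are look-alikes about, which are no part of the job. What is shaped like the wedge but pink or purple is not meant.

How it is judged:
By the outcome, as a careful person would: the job done as asked, in the order asked, and still so for the second after the job is handed in, with the robot touching nothing.
It also fails if it takes over 67 s, if anything falls off the work surface, if the arm or the gripper's body presses on something with over 40 N, if the wrist force passes 120 N, or if a joint passes its speed limit or range.

### The arm

A 6-joint arm with a two-finger parallel gripper is mounted at the origin on the work surface. World frame = base frame: x ahead of the robot, y to its left, z up, the work surface at z = 0. Lengths are in mm, angles in rad, forces in N, time in s.
With the tool pointing down it reaches from about 300 to 775 mm from the base axis. Payload 14.6 kg.
Tool frame: the origin (TCP) lies between the finger pads; the fingertips stand 19 mm ahead of it and the grasp point (between the pads) is the TCP; z points along the fingers, y is the line along which they close (so a half turn about z gives the same grasp; the last joint's range is limited). The gripper opens to 94 mm and grips with 3 to 60 N. Pads are 16 mm wide; open, the fingers measure 119 mm over their backs; the gripper's body (75 mm by 177 mm) begins 78 mm behind the grasp point.
Start: joints at [-1.171, 0.3, 1.521, -0, 1.321, -0.067], TCP at [247.509, -491.15, 224.446] pointing down, gripper open.
Joint ranges: [-3.03, 3.03], [-0.79, 2.21], [0.23, 2.52], [-1.04, 4.18], [0, 3.07], [-2.55, 2.55]. Speed limits (rad/s): [2.22, 2.22, 2.57, 3.14, 3.14, 3.14].

### API

Orientations are given as [roll, pitch, yaw] about the fixed x, y, z axes, in that order (R = Rz(yaw) Ry(pitch) Rx(roll)).
In Python, from cell import monitor, imaging, job, find_in, trace gives the robot as it stands. The module is installed in compiled form; this text tells all that it offers.
- The arm moves only by the tool arm_command, never from a script. Its argument "steps" is a list of rows, each a list of 5 numbers: the opening, from 0 (shut) to 1 (fully open), then the shift along the tool's x, y, z in mm, then the turn about the tool's z in degrees. In form: [[gripper, dx, dy, dz, turn], ...]. A call has 1 to 20 rows; each row is the pose to reach, as a shift and turn from the pose commanded when the call began, along the tool's axes at that moment; what a row does not reach only later rows make up. A row lasts 1/8 s, in which the tool goes at most 62.5 mm and 10.7 degrees, less where a joint would pass 70% of its speed; a pose out of reach is approached as far as the arm can. A call with a gripper value outside its range is refused whole. The fingers move at their own pace and stop on an object; "force" is the grip in N (left out, the last holds). Time passes only in rows, so rows that repeat a pose let the fingers close. It gives the time, the measured TCP pose, the force, the opening and the grip force at its end, in the units of the state.
- monitor.read_state(): the state, without advancing time (a new reading comes with each control period).
- imaging.camera(name): name is "scene" or "top" or "wrist"; returns a dict with "img" (420x560x3 uint8, red, green, blue), "mtx" (3x3 intrinsics, pixels), "view" (4x4, takes a point from world to camera coordinates). Camera axes: x right, y down, z forward; pixel columns grow to the right and rows downward; lengths in mm; the calibration is good to about 2 mm. The wrist camera is an equidistant fisheye: a pixel r from the principal point sees the ray r / f radians off the axis. A picture is of the moment at which its call begins. There is no depth.
- job.sign_off(): hands the job in; it is judged then, once.
Trained networks look in a picture, given as the dict that the camera call returned (one of the last four; its "shot" number tells which), for a name from the list of things; names that differ only in an ending like _2 or _b are one class to them, and where a whole thing is asked for, a point or a joint stands for the part that bears it (a point fixed in the world has none). Each returns a list of dicts, best first, with "p" (0 to 1); they miss things now and then, are a little off and sometimes report something else, mostly with a low value. They report only what shows in the picture. A call takes as long as a camera call. They do not tell look-alikes from the thing itself.
- find_in(picture, target): "rect" ([centre column, centre row, width, height] in pixels, round what is visible of it).
- trace(picture, target): "region" (420x560 bool, what is visible of it) and "rect" ([centre column, centre row, width, height] in pixels, round what is visible of it).
The state is a dict: "clock": time; "joints": joint angles; "qd": joint speeds; "effort": joint torques, N m; "eef_pos": TCP position; "eef_rot": TCP orientation; "wrist_force": force on the tool from outside, world axes, zero at the start; "moment": the same for the moment, N m; "finger_gap": finger opening in mm; "finger_force": force on a finger pad.
Only numpy, scipy, OpenCV 4.12 (cv2) and the standard library are available. Lean on these libraries where they do the work, as an engineer would, in place of code of your own. Each camera call takes 0.05 s, during which the arm holds its last target. There are 200 camera calls.

## Working session

There is one attempt and no reset: what is moved stays moved. The work goes in short steps, Python scripts to look and compute and a tool call to move; the robot and the scene stay as the last step left them, time stands still between calls to the robot, and variables do not carry over. Pictures are saved under pics/ and viewed, at most 10 in all, crops included, and the job is handed in when it is done.

Besides the shell and the picture viewer there is one more tool, called by a JSON object that holds its "op" and its "data", one argument or row to a line. arm_command: Moves the arm, as the interface text tells. Its arguments: {"type":"object","properties":{"steps":{"type":"array","items":{"type":"array","items":{"type":"number"}}},"force":{"type":"number"}},"required":["steps"]}

```bash
mkdir -p pics; cat > h.py <<'E'
import numpy as np, cv2
from scipy.spatial.transform import Rotation as R
from cell import monitor, imaging, job, find_in, trace
def save(p,n,s=1): cv2.imwrite('pics/'+n,cv2.resize(p['img'],None,fx=s,fy=s)[:,:,::-1])
E
python3 - <<'E'
from h import *
s=monitor.read_state(); print(s)
a=imaging.camera('scene'); b=imaging.camera('top')
save(a,'s0.png',1.4); save(b,'t0.png',1.4)
for p in (a,b):
    print(p['mtx'],p['view'])
    for t in ['deck','pin_left','pin_right','bumper_face','keyway','cheek_face','board','board_shoe','board_grip','wedge','wedge_grip','holder']:
        print(t,[(np.round(d['rect']).tolist(),round(d['p'],2)) for d in find_in(p,t)[:4]])
E
```

```text
{'clock': 0.0, 'joints': array([-1.17060007e+00,  3.00486161e-01,  1.52161774e+00,  5.77637521e-07,
        1.32071318e+00, -6.66207129e-02]), 'qd': array([ 1.01575003e-03, -4.29518540e-04, -4.32075692e-04,  5.74041810e-04,
       -6.71495565e-05,  2.81749297e-05]), 'effort': array([-4.19859134e-03, -5.31813276e+01, -3.52743816e+01,  7.06927897e-02,
        2.44660873e-02, -1.15788298e-04]), 'eef_pos': array([ 247.41149543, -490.92008091,  223.86255356]), 'eef_rot': array([-3.14037097e+00, -8.20706643e-05,  4.66816781e-01]), 'wrist_force': array([-0.17675001,  0.88710716,  0.35841696]), 'moment': array([ 0.00918745, -0.00380942, -0.08424513]), 'finger_force': 0.0, 'finger_gap': 94.0648376716742}
[[387.07864862   0.         283.97221187]
 [  0.         387.07864862 210.70732952]
 [  0.           0.           1.        ]] [[-7.42543836e-01  6.69711363e-01 -1.07397455e-02  3.57151006e+02]
 [ 3.88268454e-01  4.17317292e-01 -8.21640971e-01 -1.03970646e+02]
 [-5.45780413e-01 -6.14274343e-01 -5.69904178e-01  1.44284844e+03]
 [ 0.00000000e+00  0.00000000e+00  0.00000000e+00  1.00000000e+00]]
[... 1625 characters left out ...]
8.0], 0.55)]
keyway [([285.0, 141.0, 107.0, 68.0], 0.91), ([306.0, 234.0, 31.0, 29.0], 0.2)]
cheek_face [([322.0, 139.0, 13.0, 25.0], 0.52)]
board [([384.0, 226.0, 59.0, 45.0], 0.84), ([257.0, 147.0, 8.0, 20.0], 0.53)]
board_shoe [([386.0, 225.0, 56.0, 44.0], 0.69)]
board_grip [([384.0, 227.0, 58.0, 43.0], 0.93), ([160.0, 215.0, 20.0, 15.0], 0.7)]
wedge [([130.0, 276.0, 39.0, 17.0], 0.88), ([170.0, 314.0, 42.0, 30.0], 0.77), ([118.0, 206.0, 39.0, 35.0], 0.73), ([156.0, 217.0, 14.0, 12.0], 0.43)]
wedge_grip [([118.0, 207.0, 34.0, 36.0], 0.85), ([132.0, 276.0, 42.0, 23.0], 0.84), ([172.0, 312.0, 41.0, 32.0], 0.67)]
holder [([169.0, 218.0, 27.0, 24.0], 0.75), ([161.0, 213.0, 19.0, 19.0], 0.45)]
```

View pics/s0.png

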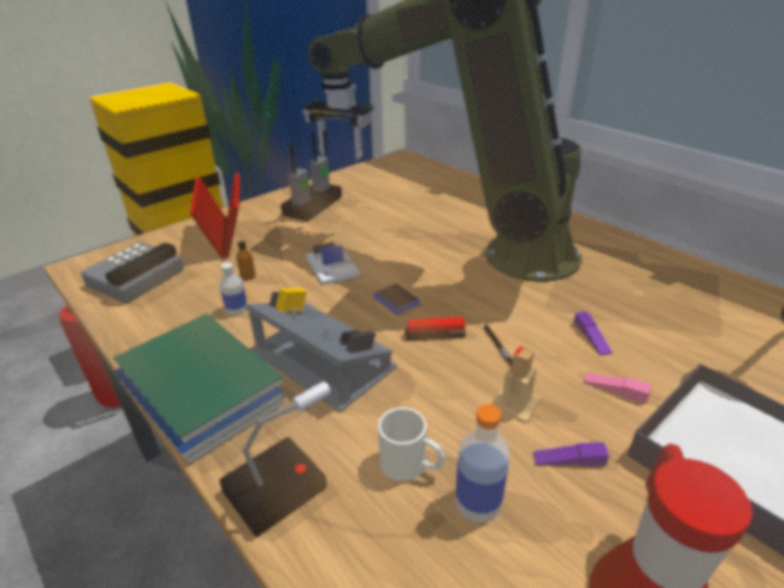

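View pics/t0.png

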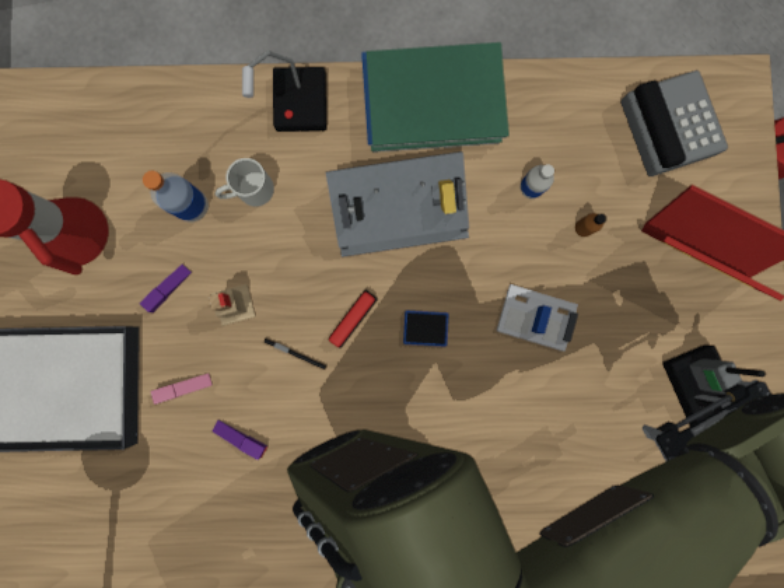

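Scene (1.4×): stand at (320,345), board at (332,262), wooden wedge in its holder at (520,380) with red mark.
Top (1.4×): stand (400,205) with the yellow cheek right at (450,195); board (538,318) with its dark shoe right at (570,328); holder with the wooden wedge at (235,303).
Wedge candidates: purple (165,288), pink (182,388), purple (240,440), wooden in holder (225,300) → the wooden one.

```bash
cat >> h.py <<'E'
def ray(p,uv,fish=False):
    M=p['mtx'];V=p['view']
    x=(uv[0]-M[0,2])/M[0,0]; y=(uv[1]-M[1,2])/M[1,1]
    if fish:
        r=np.hypot(x,y); d=np.array([x/r*np.sin(r),y/r*np.sin(r),np.cos(r)]) if r>1e-9 else np.array([0,0,1.])
    else: d=np.array([x,y,1.])
    Rm=V[:3,:3]; return -Rm.T@V[:3,3], Rm.T@d
def atz(p,uv,z,fish=False):
    o,d=ray(p,uv,fish); return o+d*(z-o[2])/d[2]
def proj(p,P,fish=False):
    P=np.atleast_2d(P); c=P@p['view'][:3,:3].T+p['view'][:3,3]; M=p['mtx']
    if fish:
        rho=np.hypot(c[:,0],c[:,1]); th=np.arctan2(rho,c[:,2]); xy=c[:,:2]/np.maximum(rho,1e-9)[:,None]*th[:,None]
    else: xy=c[:,:2]/c[:,2:]
    return xy*[M[0,0],M[1,1]]+[M[0,2],M[1,2]]
def toolshift(P,Q=None):
    """shift in tool axes from present TCP to world P"""
    s=monitor.read_state(); Rt=R.from_euler('xyz',s['eef_rot']).as_matrix()
    return Rt.T@(np.asarray(P)-s['eef_pos'])
E
python3 - <<'E'
from h import *
b=imaging.camera('top')
for n,uv,z in [('board',(384,226),10),('handle',(541/1.4,320/1.4),50),('slotL',(521/1.4,299/1.4),12),('slotR',(569/1.4,309/1.4),12),('stand FL',(346/1.4,252/1.4),0),('stand FR',(467/1.4,240/1.4),0),('wedge head',(227/1.4,300/1.4),120)]:
    print(n,atz(b,uv,z).round(0))
w=imaging.camera('wrist'); print(w['mtx'],(-w['view'][:3,:3].T@w['view'][:3,3]).round(1), w['view'][2,:3].round(2))
print(toolshift([420,-300,250]).round(1))
crop=b['img'][195:260,135:205]; cv2.imwrite('pics/c0.png',cv2.resize(crop,None,fx=6,fy=6,interpolation=2)[:,:,::-1])
cv2.imwrite('pics/w0.png',w['img'][:,:,::-1])
E
```

```text
board [ 423. -324.   10.]
handle [ 415. -320.   50.]
slotL [ 460. -291.   12.]
slotR [ 437. -389.   12.]
stand FL [566.  69.   0.]
stand FR [ 586. -185.    0.]
wedge head [462. 283. 120.]
[[325.1922621    0.         278.55644321]
 [  0.         325.1922621  205.01158523]
 [  0.           0.           1.        ]] [ 312.9 -458.   383.8] [-0.23 -0.11 -0.97]
[240.1 -93.1 -25.6]
```

View pics/c0.png

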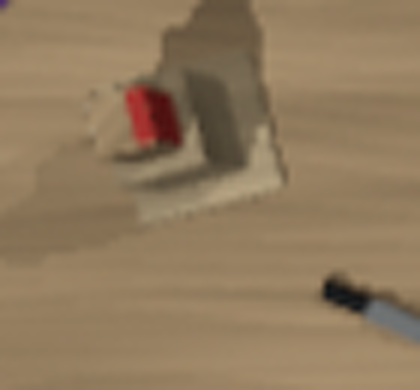

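The crop shows a wooden head at crop (115,125) with its red side facing right (world −y): the right wedge. Heading over the board.

{"op": "arm_command", "data": {
  "steps": [
    [1,60,-18,0,10],
    [1,118,-36,0,20],
    [1,176,-54,0,30],
    [1,235,-73,10,40],
    [1,235,-73,24,40],
    [1,235,-73,24,40]
  ]
}}

```text
clock: 2.15
eef_pos: [424.7, -319.3, 199.6]
eef_rot: [-3.141, 0.002, -0.229]
wrist_force: [0.6, -0.2, 0.4]
finger_gap: 93.9
finger_force: 0.0
```

```bash
python3 - <<'E'
from h import *
w=imaging.camera('wrist'); b=imaging.camera('top'); s=monitor.read_state(); print(s['clock'],s['eef_pos'],s['eef_rot'])
cv2.imwrite('pics/w1.png',cv2.resize(w['img'],None,fx=1.4,fy=1.4)[:,:,::-1])
for t in ['board','board_grip','board_shoe']:
  for d in trace(w,t)[:2]:
    m=d['region'].astype(np.uint8); print(t,np.round(d['rect']),d['p'],cv2.minAreaRect(np.argwhere(m)[:,::-1].astype(np.float32)))
E
```

```text
2.25 [ 424.21544948 -320.75092335  200.92847625] [ 3.14134489e+00 -1.64345088e-04 -2.30711869e-01]
board [288. 189. 131. 101.] 0.85 ((285.29351806640625, 189.2538299560547), (136.24874877929688, 91.01890563964844), 5.013113975524902)
board_grip [287. 191. 140.  96.] 0.55 ((285.5508117675781, 189.05960083007812), (137.66236877441406, 91.45845031738281), 4.5377726554870605)
board_shoe [287. 189. 134.  98.] 0.71 ((285.4700927734375, 189.27133178710938), (136.02821350097656, 91.19346618652344), 4.316027641296387)
board_shoe [112. 244.  74.  58.] 0.55 ((112.72266387939453, 245.1504669189453), (57.13325119018555, 65.58922576904297), 79.04593658447266)
```

View pics/w1.png

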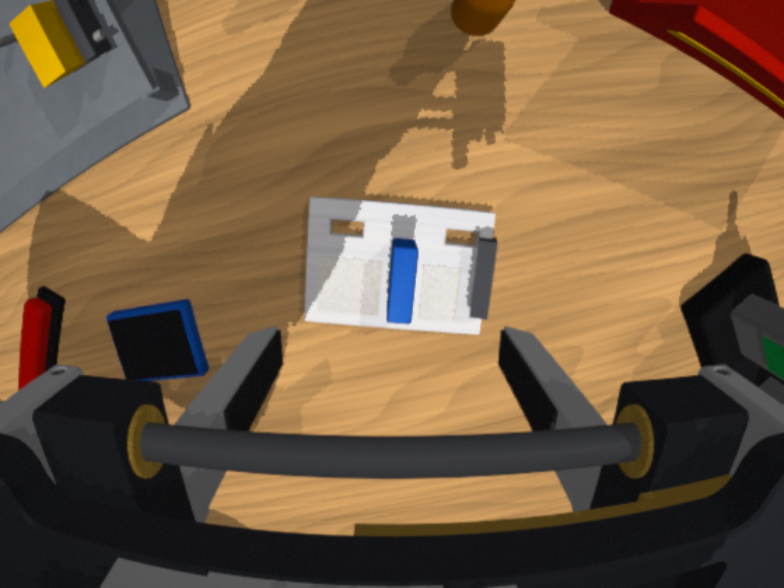

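Board in full view: plate corners (1.4×) (309,198), (495,211), (479,333), (305,321); handle (402,280), shoe (484,275), slots (347,228),(461,238).

```bash
python3 - <<'E'
from h import *
from scipy.optimize import least_squares
w=imaging.camera('wrist')
uv=np.array([(309,198),(495,211),(479,333),(305,321),(347,228),(461,238)])/1.4
B=np.array([(50,75,12),(50,-69,12),(-50,-69,12),(-50,75,12),(28,45,12),(28,-45,12)],float)
for p in uv: print(atz(w,p,12,True).round(1))
f=lambda q:(proj(w,np.c_[B[:,:2]@np.array([[np.cos(q[2]),np.sin(q[2])],[-np.sin(q[2]),np.cos(q[2])]])+q[:2],B[:,2]],True)-uv).ravel()
q=least_squares(f,[424,-320,-.23]).x; print(q,f(q).round(1))
c,s=np.cos(q[2]),np.sin(q[2])
print('proj handle top ends',proj(w,[[q[0]+c*x,q[1]+s*x,53] for x in(24,-32)],True)*1.4)
for x in (-4,12): print(x,toolshift([q[0]+c*x,q[1]+s*x,34]).round(1))
E
```

```text
[ 489.3 -272.8   12. ]
[ 446.8 -410.9   12. ]
[ 350.8 -379.9   12. ]
[ 394. -243.   12.]
[ 459.5 -295.8   12. ]
[ 431.7 -380.2   12. ]
[ 4.19174613e+02 -3.29538885e+02 -3.05558984e-01] [ 0.2 -0.2 -0.3  0.7  0.3  0.  -0.  -0.1 -0.7  0.2  0.5 -0.7]
proj handle top ends [[405.64308341 246.34120464]
 [399.1663034  323.60899141]]
-4 [ -6.9   9.1 167. ]
12 [  9.   10.3 167. ]
```

{"op": "arm_command", "data": {
  "steps": [
    [1,9,10,50,4.3],
    [1,9,10,105,4.3],
    [1,9,10,140,4.3],
    [0.6,9,10,165,4.3],
    [0.3,9,10,165,4.3],
    [0,9,10,165,4.3],
    [0,9,10,165,4.3],
    [0,9,10,165,4.3],
    [0,9,10,165,4.3]
  ],
  "force": 5
}}

```text
clock: 3.58
eef_pos: [431.1, -332.1, 35.8]
eef_rot: [3.141, -0.0, -0.306]
wrist_force: [-0.8, 0.1, -0.7]
finger_gap: 37.7
finger_force: 0.0
```

{"op": "arm_command", "data": {
  "steps": [
    [0,0,0,0,0],
    [0,0,0,0,0],
    [0,0,0,0,0],
    [0,-3,0,-4,0],
    [0,-7,0,-8,0],
    [0,-11,0,-13,0],
    [0,-16,0,-18,0],
    [0,-22,0,-23,0],
    [0,-22,0,-23,0]
  ]
}}

```text
clock: 4.7
eef_pos: [409.8, -325.4, 59.0]
eef_rot: [3.141, -0.001, -0.307]
wrist_force: [0.4, 0.5, -4.2]
finger_gap: 18.0
finger_force: 5.0
```

```bash
python3 - <<'E'
from h import *
w=imaging.camera('wrist'); s=monitor.read_state(); print(s)
cv2.imwrite('pics/w2.png',cv2.resize(w['img'],None,fx=1.4,fy=1.4)[:,:,::-1])
a=imaging.camera('scene');save(a,'s2.png',1.4)
E
```

```text
{'clock': 4.75, 'joints': array([-7.40938575e-01,  4.43799869e-01,  1.74894903e+00,  3.33972427e-05,
        9.48374937e-01,  1.13639626e+00]), 'qd': array([ 0.0037617 ,  0.01255471, -0.00520095, -0.00117308, -0.00252267,
        0.00219181]), 'effort': array([-1.33071877e-01, -5.69929612e+01, -2.95208895e+01, -3.24214765e-03,
        2.80873751e-02, -2.18174199e-02]), 'eef_pos': array([ 409.95598103, -325.41887814,   58.70629159]), 'eef_rot': array([ 3.14141997e+00, -4.36700711e-04, -3.06557937e-01]), 'wrist_force': array([-0.09194111, -0.19114702, -4.00779196]), 'moment': array([ 0.07206751, -0.00112789, -0.01158908]), 'finger_force': 4.999866038560867, 'finger_gap': 18.033568152822415}
```

View pics/w2.png

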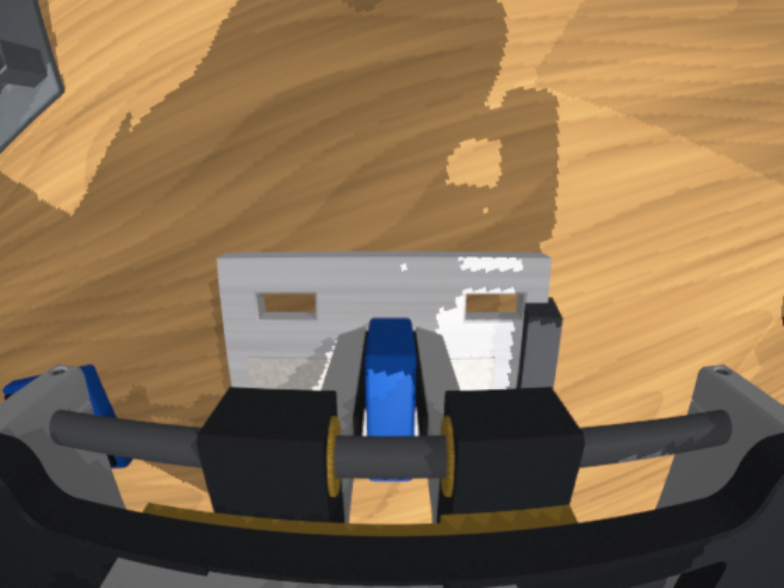

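The board hangs in the grip: slots at (288,305) and (492,305), far edge at row ~256, shoe (542,345). Working out its tilt.

```bash
cat >> h.py <<'E'
from scipy.optimize import least_squares
def Tb(q):  # q = x,y,z,yaw,tilt(x-axis up) -> R,t of body
    Rm=R.from_euler('z',q[3]).as_matrix()@R.from_euler('y',-q[4]).as_matrix(); return Rm,np.array(q[:3])
E
cat > tilt.py <<'E'
from h import *
def tilt(w,uv,B,grip_b=(12,0,36)):
    s=monitor.read_state(); tcp=s['eef_pos']; yaw=s['eef_rot'][2]; uv=np.array(uv)/1.4; B=np.array(B,float)
    # unknown: tilt, grip point x,y in board frame
    def pts(q):
        Rm=Tb([0,0,0,yaw,q[0]])[0]; g=np.array([q[1],q[2],q[3]]); return (B-g)@Rm.T+tcp
    f=lambda q: np.r_[(proj(w,pts(q),True)-uv).ravel(),(q[3]-grip_b[2])*.3]
    r=least_squares(f,[.2,*grip_b]); print('tilt,gx,gy,gz',r.x.round(3),r.fun.round(1)); return r.x
E
python3 - <<'E'
from tilt import *
w=imaging.camera('wrist')
tilt(w,[(219,263),(549,263),(288,305.5),(492,305.5)],[(50,75,12),(50,-69,12),(28,45,12),(28,-45,12)])
tilt(w,[(218,256),(549,256)]+[(219,263),(549,263)],[(50,75,0),(50,-69,0),(50,75,12),(50,-69,12)])
E
```

```text
tilt,gx,gy,gz [ 0.218 20.641  0.478 44.634] [-0.8 -0.7  0.5 -0.7  0.5  0.8 -0.3  0.9  2.6]
tilt,gx,gy,gz [ 0.095 16.142  0.423 36.368] [ 3.9 -0.4 -3.3 -0.3 -3.5  0.3  3.   0.4  0.1]
```

View pics/s2.png

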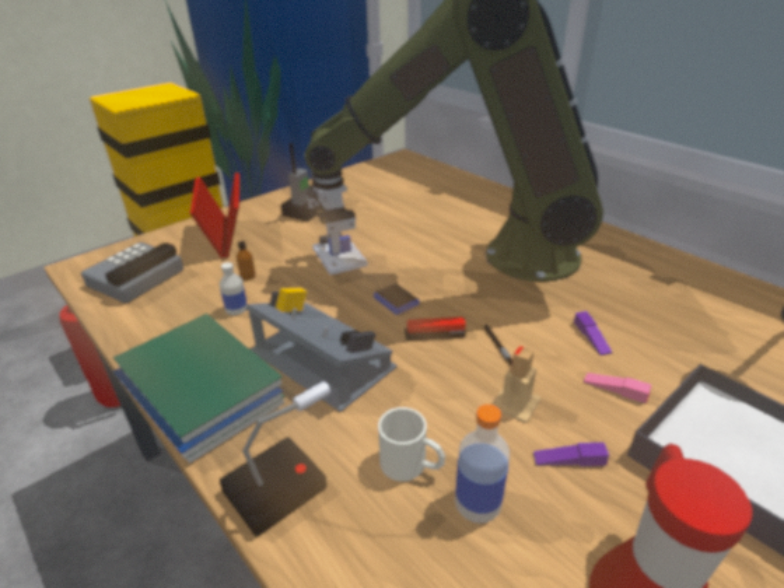

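```bash
python3 - <<'E'
from tilt import *
w=imaging.camera('wrist'); s=monitor.read_state()
B=np.array([(50,75,0),(50,75,12),(50,-69,12),(28,45,12),(24,9,12),(24,9,53),(-32,9,53),(30,-70,33)],float)
for t in (0,.1,.2,.3,.45):
    P=(B-[12,0,36])@Tb([0,0,0,s['eef_rot'][2],t])[0].T+s['eef_pos']; print(t,(proj(w,P,True)*1.4).round(0).tolist())
i=w['img']; print('col 180/1.4',[i[r,250].tolist() for r in range(178,195)])
E
```

```text
0 [[225.0, 253.0], [215.0, 258.0], [550.0, 258.0], [284.0, 307.0], [368.0, 316.0], [362.0, 355.0], [366.0, 483.0], [566.0, 318.0]]
0.1 [[221.0, 247.0], [212.0, 254.0], [554.0, 254.0], [283.0, 303.0], [368.0, 312.0], [362.0, 361.0], [367.0, 479.0], [567.0, 319.0]]
0.2 [[217.0, 242.0], [208.0, 252.0], [558.0, 252.0], [282.0, 300.0], [367.0, 308.0], [362.0, 367.0], [367.0, 474.0], [569.0, 320.0]]
0.3 [[213.0, 237.0], [203.0, 251.0], [561.0, 250.0], [280.0, 297.0], [367.0, 305.0], [362.0, 373.0], [368.0, 468.0], [571.0, 322.0]]
0.45 [[206.0, 233.0], [197.0, 250.0], [568.0, 250.0], [278.0, 293.0], [367.0, 301.0], [362.0, 382.0], [368.0, 459.0], [573.0, 326.0]]
col 180/1.4 [[153, 118, 77], [144, 121, 100], [132, 128, 127], [129, 128, 129], [131, 130, 131], [144, 143, 145], [163, 162, 164], [166, 165, 167], [170, 168, 171], [171, 170, 172], [172, 170, 172], [171, 170, 172], [172, 170, 172], [169, 168, 170], [169, 168, 171], [168, 169, 171], [168, 169, 171]]
```

{"op": "arm_command", "data": {
  "steps": [
    [0,0,0,0,0],
    [0,0,0,0,0],
    [0,0,0,-2,0],
    [0,0,0,0,0],
    [0,0,0,-2,0],
    [0,0,0,0,0]
  ],
  "force": 3
}}

```text
clock: 5.65
eef_pos: [410.1, -325.5, 58.6]
eef_rot: [3.141, -0.0, -0.306]
wrist_force: [-0.1, -0.2, -2.1]
finger_gap: 18.0
finger_force: 3.0
```

```bash
python3 - <<'E'
from h import *
w=imaging.camera('wrist'); s=monitor.read_state(); print(s['eef_pos'],s['wrist_force'],s['finger_force'])
cv2.imwrite('pics/w3.png',cv2.resize(w['img'],None,fx=1.4,fy=1.4)[:,:,::-1])
E
```

```text
[ 410.0178246  -325.41910632   58.31354058] [ 0.35737908  1.27186418 -2.68803793] 2.999866157770157
```

View pics/w3.png

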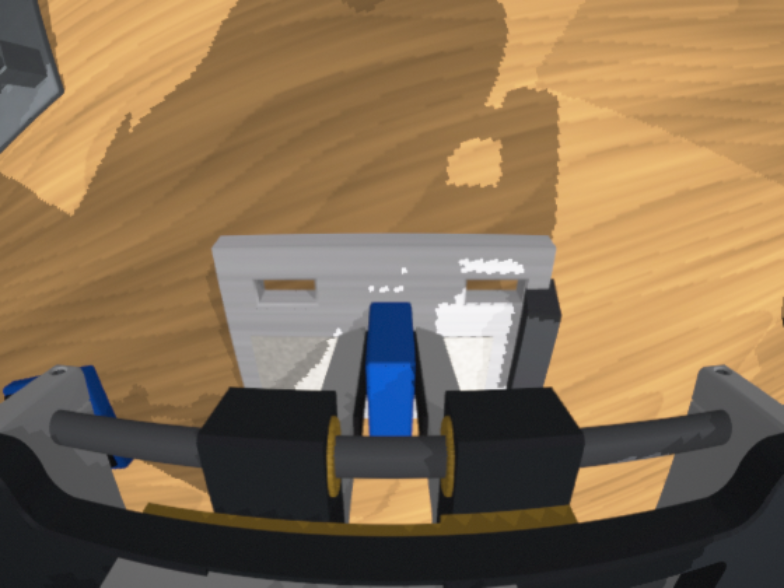

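The board has pivoted: far-edge band rows 236–249, slots (286,291)/(492,291), handle top face rows 362–437; the lower edge rests on the desk (wrist carries ~2.4 N).

```bash
python3 - <<'E'
from tilt import *
w=imaging.camera('wrist')
tilt(w,[(221,236),(553,236),(213,250),(555,250),(286,291),(492,291),(390,303),(390,363),(391,437)],[(50,75,0),(50,-69,0),(50,75,12),(50,-69,12),(28,45,12),(28,-45,12),(24,0,12),(24,0,53),(-32,0,53)],(12,0,36))
E
```

```text
tilt,gx,gy,gz [ 0.466 22.253  0.673 49.553] [ 0.3 -1.3 -4.  -1.3  0.4  0.4 -0.1  0.4  1.8 -1.1  0.6 -1.   0.5 -4.7
  0.6  5.2 -0.3  3.9  4.1]
```

```bash
python3 - <<'E'
from h import *
w=imaging.camera('wrist'); s=monitor.read_state(); tcp=s['eef_pos']; yaw=s['eef_rot'][2]
uv=np.array([(221,236),(553,236),(213,250),(555,250),(286,291),(492,291),(390,303),(390,363),(391,437)])/1.4
B=np.array([(50,75,0),(50,-69,0),(50,75,12),(50,-69,12),(28,45,12),(28,-45,12),(24,0,12),(24,0,53),(-32,0,53)],float)
def pts(q): return (B-[q[1],q[2],q[3]])@Tb([0,0,0,yaw,q[0]])[0].T+tcp
g=lambda q:(q[1]+50)*np.sin(q[0])+q[3]*np.cos(q[0])
for con in (0,1):
  for use in (slice(0,9),[0,1,2,3,4,5,7,8]):
    f=lambda q: np.r_[(proj(w,pts(q),True)-uv+[0,q[4]])[use].ravel(),(g(q)-58.3)*con,q[4]*.1]
    r=least_squares(f,[.4,12,0,36,0]); print(con,r.x.round(3),r.fun.round(1),g(r.x))
E
```

```text
0 [ 0.51  17.094  0.672 56.626 15.514] [ 0.3 -0.9 -4.  -1.   0.5  0.7 -0.2  0.6  1.9 -1.3  0.5 -1.1  0.5 -5.1
  0.6  4.4 -0.3  3.5  0.   1.6] 82.1837807130263
0 [ 0.55  14.115  0.71  61.563 25.359] [ 0.1 -1.3 -3.7 -1.5  0.3  0.5  0.1  0.3  1.9 -2.1  0.6 -1.9  0.6  3.7
 -0.3  2.1  0.   2.5] 85.99651775411849
1 [  0.331  37.742   0.691  33.002 -41.277] [ 0.9 -2.1 -4.5 -1.9  0.8 -0.7 -0.5 -0.5  1.7 -0.8  0.7 -0.7  0.5 -3.7
  0.6  5.9 -0.3  4.9  1.4 -4.1] 59.744857669700686
1 [  0.336  37.849   0.731  32.868 -41.878] [ 0.8 -2.6 -4.4 -2.4  0.7 -1.1 -0.3 -0.9  1.7 -1.3  0.8 -1.2  0.6  5.6
 -0.3  4.2  1.7 -4.2] 59.976005314928074
```

```bash
python3 - <<'E'
from h import *
w=imaging.camera('wrist'); s=monitor.read_state(); Rt=R.from_euler('xyz',s['eef_rot']).as_matrix()
V=w['view']; print('cam in tool',Rt.T@(-V[:3,:3].T@V[:3,3]-s['eef_pos']), Rt.T@V[2,:3])
P=np.array([(8,9,19),(8,-9,19),(8,9,-19),(8,-9,-19),(8,20,19),(8,-20,19),(8,20,-19)])
print((proj(w,P@Rt.T+s['eef_pos'],True)*1.4).round())
cv2.imwrite('pics/w3c.png',cv2.resize(w['img'][160:330,140:420],None,fx=2.8,fy=2.8,interpolation=2)[:,:,::-1])
E
```

```text
cam in tool [  73.32744838    0.2853894  -159.34991531] [-2.54991988e-01  3.43891861e-04  9.66943105e-01]
[[411. 329.]
 [368. 329.]
 [415. 368.]
 [362. 368.]
 [437. 329.]
 [341. 329.]
 [448. 368.]]
```

View pics/w3c.png

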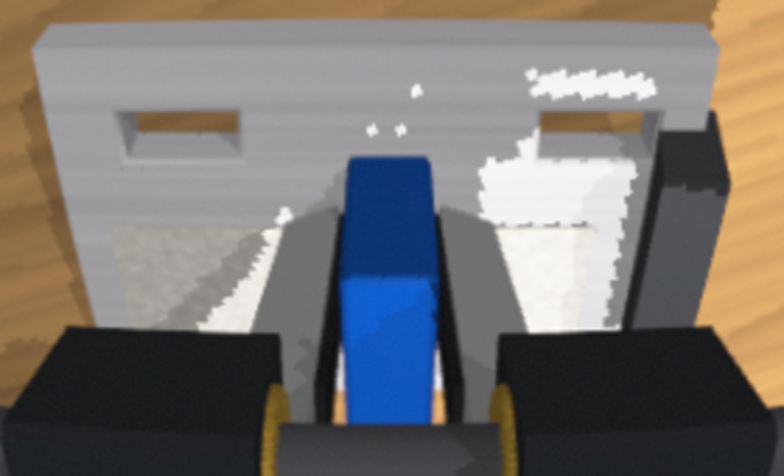

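```bash
python3 - <<'E'
from h import *
w=imaging.camera('wrist'); s=monitor.read_state(); tcp=s['eef_pos']; yaw=s['eef_rot'][2]
C=np.array([(48,25),(708,28),(35,50),(717,50),(115,110),(243,110),(122,162),(241,160),(349,158),(431,158),(341,278),(437,278)],float)
uv=C/2.8+[140,160]
B=np.array([(50,75,0),(50,-69,0),(50,75,12),(50,-69,12),(34,58,12),(34,32,12),(22,58,12),(22,32,12),(24,9,12),(24,-9,12),(24,9,53),(24,-9,53)],float)
def pts(q): return (B-[q[1],q[2],q[3]])@Tb([0,0,0,yaw+q[4],q[0]])[0].T+tcp
for t0 in (.1,.5):
    f=lambda q:(proj(w,pts(q),True)-uv).ravel()
    r=least_squares(f,[t0,12,0,36,0],loss='soft_l1'); print(r.x.round(3),r.cost); print(f(r.x).reshape(-1,2).round(1).tolist())
for n in range(0,12): print(n, C[n])if 0 else None
q=r.x
print('low edge z',tcp[2]-((q[1]+50)*np.sin(q[0])+q[3]*np.cos(q[0])))
E
```

```text
[ 2.5900e-01  1.3593e+01  5.2300e-01  4.1975e+01 -6.0000e-03] 9.11688044696692
[[1.0, -0.4], [-1.6, -0.2], [-0.9, -1.2], [1.3, 0.2], [1.0, 1.3], [-2.3, 1.5], [1.2, -0.2], [-0.1, 1.0], [-0.7, -0.8], [0.2, -0.6], [-1.2, -0.1], [1.2, 0.2]]
[ 2.5900e-01  1.3593e+01  5.2300e-01  4.1975e+01 -6.0000e-03] 9.116880446970683
[[1.0, -0.4], [-1.6, -0.2], [-0.9, -1.2], [1.3, 0.2], [1.0, 1.3], [-2.3, 1.5], [1.2, -0.2], [-0.1, 1.0], [-0.7, -0.8], [0.2, -0.6], [-1.2, -0.1], [1.2, 0.2]]
low edge z 1.4942363888511707
```

{"op": "arm_command", "data": {
  "steps": [
    [0,-2,0,-1,0],
    [0,-5,0,-3,0],
    [0,-8,0,-5,0],
    [0,-10,0,-7,0],
    [0,-12,0,-9,0],
    [0,-12,0,-9,0],
    [0,-12,0,-9,0]
  ],
  "force": 3.5
}}

```text
clock: 6.78
eef_pos: [398.6, -321.7, 67.4]
eef_rot: [3.142, 0.0, -0.306]
wrist_force: [0.4, -0.3, -4.2]
finger_gap: 18.4
finger_force: 3.5
```

```bash
python3 - <<'E'
from h import *
w=imaging.camera('wrist'); s=monitor.read_state(); print(s['clock'],s['eef_pos'],s['wrist_force'])
cv2.imwrite('pics/w4c.png',cv2.resize(w['img'][150:320,140:420],None,fx=2.8,fy=2.8,interpolation=2)[:,:,::-1])
E
```

```text
6.825 [ 398.60130923 -321.72174826   67.38875745] [ 0.18417668  0.26605977 -3.75951773]
```

View pics/w4c.png

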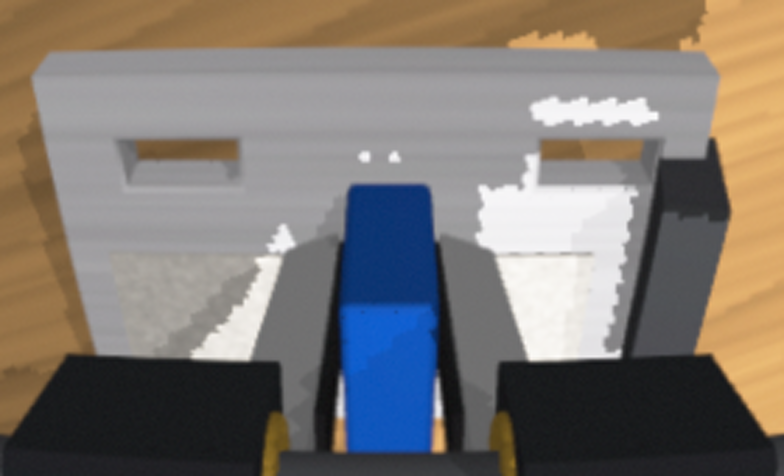

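Same attitude as before (features at identical image positions): 3.5 N holds it. I release to 3 N briefly to pivot further, and track the corners numerically.

```bash
cat > trk.py <<'E'
from h import *
C=np.array([(48,25),(708,28),(35,50),(717,50),(115,110),(243,110),(122,162),(241,160),(349,158),(431,158),(341,278),(437,278)],float)
UV=C/2.8+[140,160]
B=np.array([(50,75,0),(50,-69,0),(50,75,12),(50,-69,12),(34,58,12),(34,32,12),(22,58,12),(22,32,12),(24,9,12),(24,-9,12),(24,9,53),(24,-9,53)],float)
def pose(w,uv,yaw,tcp):
    def pts(q): return (B-[q[1],q[2],q[3]])@Tb([0,0,0,yaw+q[4],q[0]])[0].T+tcp
    f=lambda q:(proj(w,pts(q),True)-uv).ravel()
    r=least_squares(f,[.3,12,0,40,0],loss='soft_l1'); return r.x,r.cost
def track(ref='ref.npy'):
    w=imaging.camera('wrist'); s=monitor.read_state()
    a=np.load(ref); g0=cv2.cvtColor(a,cv2.COLOR_RGB2GRAY); g1=cv2.cvtColor(w['img'],cv2.COLOR_RGB2GRAY)
    n,st,e=cv2.calcOpticalFlowPyrLK(g0,g1,np.load('uv.npy').astype(np.float32).reshape(-1,1,2),None,winSize=(17,17),maxLevel=3)
    n=n.reshape(-1,2).astype(float); q,c=pose(w,n,s['eef_rot'][2],s['eef_pos'])
    print('clock',s['clock'],s['eef_pos'].round(1),s['wrist_force'].round(1),st.ravel()); print('t,gx,gy,gz,dyaw',q.round(3),'cost',round(c,1),'low z',round(s['eef_pos'][2]-((q[1]+50)*np.sin(q[0])+q[3]*np.cos(q[0])),1))
    np.save(ref,w['img']); np.save('uv.npy',n); return w,s,q
E
python3 - <<'E'
from trk import *
w=imaging.camera('wrist'); np.save('ref.npy',w['img']); np.save('uv.npy',UV)
track()
E
```

```text
clock 6.925 [ 398.6 -321.7   67.4] [ 0.6 -0.6 -3.6] [1 1 1 1 1 1 1 1 1 1 1 1]
t,gx,gy,gz,dyaw [ 2.5900e-01  1.3624e+01  5.0600e-01  4.1959e+01 -6.0000e-03] cost 9.0 low z 10.5
```

{"op": "arm_command", "data": {
  "steps": [
    [0,0,0,0,0],
    [0,0,0,0,0],
    [0,0,0,0,0],
    [0,0,0,0,0]
  ],
  "force": 3
}}

```text
clock: 7.42
eef_pos: [398.6, -321.7, 67.5]
eef_rot: [-3.142, -0.0, -0.306]
wrist_force: [0.7, -0.1, -4.0]
finger_gap: 17.9
finger_force: 3.0
```

```bash
python3 - <<'E'
from trk import *
track()
E
```

```text
clock 7.475 [ 398.6 -321.8   67.4] [-0.1 -0.5 -4. ] [1 1 1 1 1 1 1 1 1 1 1 1]
t,gx,gy,gz,dyaw [ 2.5800e-01  1.3595e+01  5.0900e-01  4.1956e+01 -6.0000e-03] cost 9.0 low z 10.6
```

{"op": "arm_command", "data": {
  "steps": [
    [0,0,0,-6,0],
    [0,0,0,0,0],
    [0,0,0,-6,0],
    [0,0,0,0,0]
  ],
  "force": 3
}}

```text
clock: 7.98
eef_pos: [398.9, -322.1, 68.0]
eef_rot: [3.141, -0.001, -0.306]
wrist_force: [0.1, 0.6, -4.1]
finger_gap: 17.8
finger_force: 3.0
```

```bash
python3 - <<'E'
from trk import *
track()
E
```

```text
clock 8.025 [ 398.5 -321.7   66.8] [-0.4  1.3 -4.4] [1 1 1 1 1 1 1 1 1 1 1 1]
t,gx,gy,gz,dyaw [ 3.2300e-01  1.4115e+01  5.2800e-01  4.4502e+01 -1.6000e-02] cost 11.5 low z 4.2
```

{"op": "arm_command", "data": {
  "steps": [
    [0,-2,0,-8,0],
    [0,-2,0,-2,0],
    [0,-4,0,-10,0],
    [0,-4,0,-4,0],
    [0,-4,0,-4,0]
  ],
  "force": 3
}}

```text
clock: 8.65
eef_pos: [394.6, -320.4, 71.0]
eef_rot: [-3.141, 0.001, -0.306]
wrist_force: [0.2, -0.2, -3.5]
finger_gap: 18.0
finger_force: 3.0
```

```bash
python3 - <<'E'
from trk import *
track()
E
```

```text
clock 8.7 [ 394.6 -320.4   71.1] [-0.7  0.4 -4.5] [1 1 1 1 1 1 1 1 1 1 1 1]
t,gx,gy,gz,dyaw [ 3.2700e-01  1.6160e+01  4.8100e-01  4.9867e+01 -7.0000e-03] cost 13.2 low z 2.6
```

{"op": "arm_command", "data": {
  "steps": [
    [0,0,0,0,0],
    [0,0,0,-20,0],
    [0,0,0,-60,0],
    [0,0,0,-110,0],
    [0,5,-30,-150,0],
    [0,12,-75,-189,0],
    [0,20,-125,-189,-5],
    [0,26,-175,-189,-11],
    [0,34,-225,-189,-17],
    [0,38,-260,-189,-20],
    [0,41,-280,-189,-22],
    [0,41,-286,-189,-22],
    [0,41,-286,-189,-22]
  ],
  "force": 25
}}

```text
clock: 10.32
eef_pos: [519.9, -60.4, 260.4]
eef_rot: [3.142, 0.0, 0.077]
wrist_force: [0.1, -1.5, -4.1]
finger_gap: 17.7
finger_force: 25.0
```

```bash
python3 - <<'E'
from trk import *
w,s,q=track()
np.savez('sb.npz',img=w['img'],mtx=w['mtx'],view=w['view']); np.save('sb_uv.npy',np.load('uv.npy'))
t=imaging.camera('top'); np.savez('tb.npz',img=t['img'],mtx=t['mtx'],view=t['view'])
print(proj(w,[[575,69,0],[644,-53,85],[710,-180,117]],True))
# montage: wrist full (560x420) upper; top crop below
W=cv2.resize(w['img'],(800,600))
m=np.zeros((600,800,3),np.uint8); m[:350]=W[:350]
c=t['img'][105:185,225:345]; m[350:600,:375]=cv2.resize(c,(375,250),interpolation=2)
sc=imaging.camera('scene'); np.savez('scb.npz',img=sc['img'],mtx=sc['mtx'],view=sc['view'])
c=sc['img'][195:275,165:293]; m[350:600,400:800]=cv2.resize(c,(400,250),interpolation=2)
cv2.imwrite('pics/m.png',m[:,:,::-1])
E
```

```text
clock 10.375 [519.9 -60.8 260.4] [-0.   0.  -4.4] [0 1 0 1 0 1 1 1 1 1 1 1]
t,gx,gy,gz,dyaw [  0.158 -25.569 -11.377 -28.74   -0.169] cost 1085.3 low z 285.0
[[183.62546923 129.67949727]
 [280.61358517  71.88071736]
 [414.61128651  21.33077031]]
```

View pics/m.png

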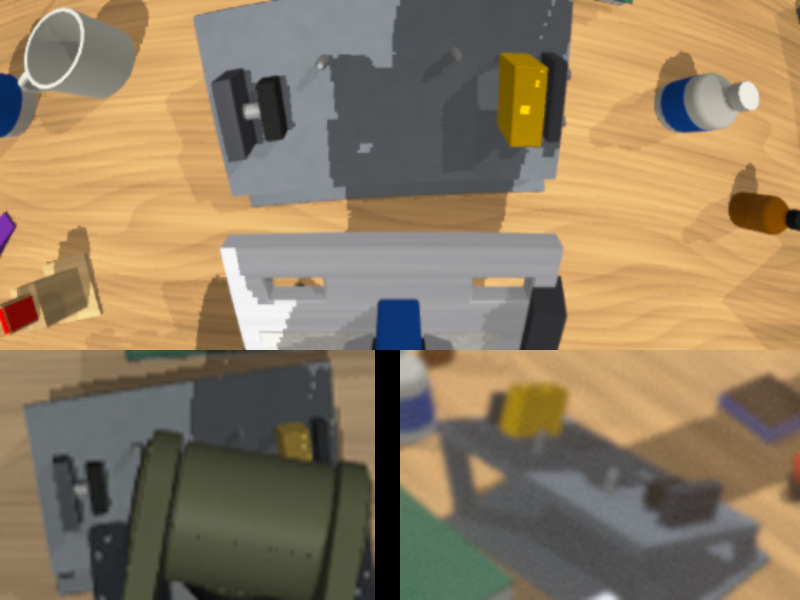

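Montage: pins' tips at (322,62) and (457,53), deck corners (195,15), (232,195), (556,178), yellow cheek inner face ~(503,100), bumper face ~(287,105); board held level with the slots at (295,288),(501,288).

```bash
python3 - <<'E'
from h import *
import trk
w=dict(np.load('sb.npz')); t=imaging.camera('top')
k=800/560
uvw=np.array([(232,195),(556,178),(195,15),(322,62),(457,53)])/k
Pw=np.array([(-75,130,0),(-75,-130,0),(75,130,0),(28,45,22),(28,-45,22)],float)
uvt=np.array([(327,172),(463,153),(377,190),(421,185)])/1.4
Pt=np.array([(75,130,0),(75,-130,0),(28,45,22),(28,-45,22)],float)
def W(P,q): Rm,o=Tb([q[0],q[1],85,q[2],.45]); return P@Rm.T+o
fw=lambda q:(proj(w,W(Pw,q),True)-uvw); ft=lambda q:(proj(t,W(Pt,q))-uvt)
for n,f in [('w',lambda q:fw(q).ravel()),('wt',lambda q:np.r_[fw(q).ravel(),ft(q).ravel()]),('t',lambda q:ft(q).ravel())]:
    r=least_squares(f,[644,-53,.08]); print(n,r.x.round(3),f(r.x).round(1))
    if n=='w': np.save('deck.npy',r.x); q=r.x
print('pins world',W(Pw[3:],q))
print('cheek y -77 top edge ends px',(proj(w,W(np.array([(28,-77,44),(-28,-77,44),(-22,76.5,25),(22,76.5,25.)]),q),True)*k).round())
ub=np.array([(232,235),(560,235),(222,248),(562,248),(264,277),(326,277),(268,299),(326,299),(379,300),(419,300)])/k
s=monitor.read_state(); trk.B=trk.B[:10]
x,c=trk.pose(w,ub,s['eef_rot'][2],s['eef_pos']); print('board',x.round(3),c,s['eef_rot'])
E
```

```text
w [ 6.53421e+02 -4.41050e+01  1.34000e-01] [ 3.1 -0.5 -0.8 -1.2  1.3 -1.4 -2.7  1.  -0.3  1.6]
wt [ 6.53256e+02 -4.40460e+01  1.33000e-01] [ 3.  -0.5 -0.9 -0.9  1.3 -1.4 -2.8  1.1 -0.3  1.8  0.3 -0.6 -0.2 -1.4
 -0.8  0.9  1.3 -0.5]
t [ 6.52145e+02 -4.31200e+01  1.21000e-01] [ 0.2 -0.7 -0.1 -0.5 -1.1  1.1  1.1  0.1]
pins world [[662.9166601    2.5805898  116.98887121]
 [674.93179903 -86.61378466 116.98887121]]
cheek y -77 top edge ends px [[513.  63.]
 [508. 144.]
 [282. 138.]
 [272.  79.]]
board [ 3.4900e-01  1.7314e+01 -9.0000e-03  5.1607e+01 -6.0000e-03] 9.341334885011628 [ 3.14146391e+00 -9.44828444e-05  7.63316842e-02]
```

{"op": "arm_command", "data": {
  "steps": [
    [0,20,-5,15,-3.2],
    [0,40,-10,30,-3.2],
    [0,40,-10,30,-3.2],
    [0,40,-10,30,-3.2]
  ]
}}

```text
clock: 11.02
eef_pos: [558.9, -47.6, 230.9]
eef_rot: [3.141, -0.0, 0.133]
wrist_force: [0.4, -0.3, -4.2]
finger_gap: 17.4
finger_force: 25.0
```

```bash
python3 - <<'E'
from h import *
w=imaging.camera('wrist'); s=monitor.read_state(); np.savez('sc.npz',img=w['img'],mtx=w['mtx'],view=w['view'],tcp=s['eef_pos'],rot=s['eef_rot']); print(s['eef_pos'],s['eef_rot'])
q=np.load('deck.npy'); Rm,o=Tb([q[0],q[1],85,q[2],.45])
pp=proj(w,np.array([(28,45,22),(28,-45,22),(28,45,0),(28,-45,0)])@Rm.T+o,True); print(pp.round(1))
print('cheek pred',proj(w,np.array([(28,-77,44),(-28,-77,44),(28,-77,0),(-28,-77,0),(22,76.5,25),(-22,76.5,25),(-75,130,0),(-75,-130,0),(75,130,0),(75,-130,0)])@Rm.T+o,True).round(1).tolist())
i=w['img']; g=cv2.cvtColor(i,cv2.COLOR_RGB2GRAY)
for p in pp[:2]:
    c,r=p.round().astype(int); print(c,r); print(g[r-12:r+14,c-12:c+14].tolist().__str__().replace('], [','\n'))
hsv=cv2.cvtColor(i,cv2.COLOR_RGB2HSV); m=(abs(hsv[...,0].astype(int)-25)<8)&(hsv[...,1]>200)&(hsv[...,2]>80)
n,l,st,ce=cv2.connectedComponentsWithStats(m.astype(np.uint8)); print([x.tolist() for x in st[1:] if x[4]>100])
k=1+np.argmax(st[1:,4])
for r in range(st[k,1],st[k,1]+st[k,3],5):
    cs=np.where(l[r]==k)[0]; print(r,cs.min(),cs.max(), [i[r,c,0].item() for c in range(cs.min()-2,cs.max()+2,2)])
E
```

```text
[558.95051329 -47.58035839 231.13896466] [ 3.14128280e+00 -7.59049816e-04  1.32893828e-01]
[[235.3  78.7]
 [343.1  79.6]
 [238.2  71.1]
 [338.8  71.9]]
cheek pred [[386.7, 91.0], [376.4, 150.3], [373.0, 74.1], [365.5, 127.5], [198.5, 88.2], [204.2, 133.3], [167.5, 167.3], [404.7, 167.7], [141.7, 29.6], [433.2, 32.5]]
235 79
[[151, 151, 146, 97, 88, 88, 86, 86, 86, 87, 87, 87, 87, 87, 86, 86, 87, 86, 88, 88, 87, 87, 87, 88, 86, 86
151, 150, 146, 99, 88, 87, 87, 88, 86, 86, 86, 87, 87, 87, 88, 87, 89, 89, 88, 86, 87, 87, 87, 87, 87, 87
150, 150, 147, 123, 91, 85, 86, 87, 88, 86, 87, 88, 87, 87, 91, 97, 101, 100, 95, 91, 87, 86, 87, 87, 86, 87
148, 149, 149, 135, 93, 86, 87, 86, 87, 87, 87, 87, 87, 90, 97, 103, 106, 106, 105, 99, 92, 87, 87, 86, 88, 87
149, 150, 149, 135, 93, 87, 87, 86, 87, 86, 87, 87, 87, 95, 101, 105, 107, 109, 108, 106, 96, 89, 87, 87, 87, 87
148, 149, 146, 133, 92, 86, 86, 86, 86, 86, 86, 87, 90, 99, 105, 107, 110, 110, 108, 104, 96, 89, 87, 87, 87, 87
149, 147, 147, 130, 94, 87, 87, 86, 86, 85, 81, 87, 96, 102, 106, 108, 110, 109, 107, 103, 95, 88, 87, 87, 88, 86

[... 5757 characters left out ...]
8, 176, 179, 178, 179, 178, 179, 179, 151]
122 368 406 [73, 112, 122, 122, 123, 121, 121, 121, 125, 177, 181, 180, 181, 181, 181, 180, 181, 182, 182, 182, 163]
127 368 405 [79, 121, 121, 123, 123, 123, 121, 121, 151, 181, 179, 179, 180, 182, 183, 183, 183, 183, 183, 177, 78]
132 369 404 [79, 123, 124, 123, 122, 121, 123, 150, 180, 181, 182, 185, 248, 218, 183, 184, 183, 183, 178, 61]
137 371 403 [75, 120, 123, 121, 122, 124, 179, 184, 183, 182, 183, 183, 183, 184, 184, 184, 185, 138]
142 373 402 [77, 118, 124, 123, 149, 184, 183, 183, 182, 187, 249, 250, 247, 252, 199, 177, 55]
147 376 400 [133, 124, 145, 185, 185, 184, 185, 228, 253, 253, 253, 252, 191, 179]
152 395 399 [229, 233, 238, 238]
```

```bash
cat > tgt.py <<'E'
from h import *
DQ=np.array([652.0,-45.1,85,.134,.45])
def deckw(P): Rm,o=Tb(DQ); return np.asarray(P,float)@Rm.T+o
def tcp_for(h,t,g,y0=-.5,xs=28.):
    a=deckw([xs,y0,h]); Rb=Tb([0,0,0,DQ[3],t])[0]; return a+Rb@(np.array(g)-[28,0,0])
E
python3 - <<'E'
from tgt import *
g=(17.3,0,51.6)
for h in (60,32,20,8): p=tcp_for(h,.349,g); print(h,p.round(1),toolshift(p).round(1))
E
```

```text
60 [623.7 -49.4 196. ] [63.9 10.4 35.2]
32 [635.8 -47.8 170.8] [76.1 10.4 60.4]
20 [641.  -47.1 160. ] [81.3 10.4 71.2]
8 [646.2 -46.4 149.2] [86.5 10.4 82. ]
```

{"op": "arm_command", "data": {
  "steps": [
    [0,32,5,10,0],
    [0,64,10,30,0],
    [0,70,10.4,48,0],
    [0,76,10.4,60,0],
    [0,76,10.4,60,0],
    [0,76,10.4,60,0]
  ]
}}

```text
clock: 11.82
eef_pos: [635.9, -47.4, 171.6]
eef_rot: [3.141, -0.001, 0.133]
wrist_force: [0.1, 0.4, -3.7]
finger_gap: 17.8
finger_force: 25.0
```

```bash
python3 - <<'E'
from tgt import *
w=imaging.camera('wrist'); s=monitor.read_state(); print(s['clock'],s['eef_pos'],s['eef_rot'],s['wrist_force']); np.save('sd.npy',w['img'])
g=np.array((17.3,0,51.6)); 
Rb=Tb([0,0,0,s['eef_rot'][2],.349])[0]
bp=lambda P: proj(w,(np.array(P,float)-g)@Rb.T+s['eef_pos'],True).round(1)
print('slot L corners top',bp([(34,58,12),(34,32,12),(22,58,12),(22,32,12)]).tolist(),'bot',bp([(34,58,0),(34,32,0),(22,58,0),(22,32,0)]).tolist())
print('pin tips',proj(w,deckw([(28,45,22),(28,-45,22)]),True).round(1).tolist())
gr=cv2.cvtColor(w['img'],cv2.COLOR_RGB2GRAY)
for c in range(181,233,4): print(c,gr[188:218,c].tolist())
print('R')
for c in range(328,376,4): print(c,gr[188:218,c].tolist())
for r in (180,190,200,210,220,230): print(r, w['img'][r,376:440,0].tolist())
E
```

```text
11.875 [635.90595383 -47.42218484 171.63421455] [ 3.14119264e+00 -1.44576354e-03  1.33373924e-01] [-0.32793762 -0.54562598 -3.89100644]
slot L corners top [[184.8, 195.0], [225.8, 194.9], [187.8, 210.8], [227.5, 210.9]] bot [[189.2, 185.0], [228.3, 184.7], [191.8, 200.3], [229.8, 200.3]]
pin tips [[211.9, 183.5], [344.5, 183.5]]
181 [183, 181, 179, 178, 174, 172, 172, 173, 178, 179, 178, 177, 177, 175, 175, 185, 233, 250, 251, 251, 251, 251, 250, 250, 251, 251, 251, 251, 251, 251]
185 [183, 181, 179, 177, 174, 170, 163, 140, 139, 144, 150, 155, 161, 168, 172, 175, 179, 179, 180, 181, 181, 180, 177, 178, 177, 190, 243, 250, 251, 251]
189 [183, 182, 179, 177, 173, 170, 162, 141, 137, 137, 137, 137, 137, 138, 138, 139, 140, 142, 147, 153, 157, 162, 183, 194, 187, 187, 225, 235, 220, 246]
193 [184, 182, 179, 177, 173, 169, 150, 95, 84, 89, 97, 100, 129, 159, 162, 160, 161, 163, 164, 163, 162, 164, 183, 194, 187, 182, 193, 244, 251, 251]
197 [182, 181, 178, 176, 172, 169, 149, 93, 82, 83, 82, 88, 123, 159, 163, 161, 161, 162, 164, 163, 162, 164, 185, 202, 231, 248, 251, 252, 252, 251]
201
[... 4122 characters left out ...]
 205, 200, 190, 189, 199, 190, 186, 156, 99, 87, 85, 87, 89, 92, 89, 90, 90, 92, 137, 226, 246, 247, 247]
220 [55, 56, 55, 55, 56, 56, 56, 55, 55, 55, 56, 53, 55, 54, 52, 51, 53, 52, 52, 60, 113, 173, 222, 251, 253, 253, 253, 253, 253, 253, 253, 253, 253, 253, 253, 253, 253, 253, 253, 253, 253, 253, 253, 253, 247, 151, 90, 86, 86, 89, 91, 92, 90, 91, 95, 144, 224, 241, 243, 243, 244, 245, 246, 246]
230 [57, 56, 57, 57, 56, 55, 55, 58, 57, 57, 56, 57, 56, 55, 56, 56, 55, 88, 200, 252, 253, 253, 253, 253, 253, 253, 253, 254, 254, 253, 254, 254, 254, 254, 254, 254, 254, 254, 254, 253, 252, 197, 102, 87, 88, 89, 91, 92, 90, 89, 94, 130, 201, 238, 240, 240, 240, 240, 240, 240, 240, 240, 240, 241]
```

{"op": "arm_command", "data": {
  "steps": [
    [0,1.7,0,4,0],
    [0,3.5,0,8,0],
    [0,5.2,0,11.5,0],
    [0,7,0,15,0],
    [0,7.8,0,17,0],
    [0,7.8,0,17,0]
  ]
}}

```text
clock: 12.62
eef_pos: [643.6, -46.3, 153.2]
eef_rot: [-3.141, 0.0, 0.133]
wrist_force: [0.8, 0.5, -3.3]
finger_gap: 17.4
finger_force: 25.0
```

```bash
python3 - <<'E'
from tgt import *
w=imaging.camera('wrist'); s=monitor.read_state(); print(s['clock'],s['eef_pos'],s['eef_rot'],s['wrist_force'],s['moment']); np.save('se.npy',w['img'])
gr=cv2.cvtColor(w['img'],cv2.COLOR_RGB2GRAY)
for c in range(185,229,4): print(c,gr[188:214,c].tolist())
print('R')
for c in range(328,372,4): print(c,gr[188:214,c].tolist())
print(toolshift(tcp_for(8,.349,(17.3,0,51.6))))
E
```

```text
12.675 [643.6639483  -46.34278465 153.42268961] [3.14158823e+00 7.81837820e-05 1.33431747e-01] [ 0.1789755   0.41235517 -3.94859671] [ 0.03792012 -0.01784742  0.00082743]
185 [189, 187, 184, 183, 179, 176, 165, 140, 143, 149, 154, 159, 166, 172, 177, 181, 184, 185, 185, 186, 185, 184, 185, 183, 182, 193]
189 [188, 187, 185, 182, 179, 176, 162, 130, 139, 141, 141, 142, 141, 142, 142, 143, 144, 147, 150, 158, 163, 168, 189, 200, 192, 186]
193 [189, 187, 185, 183, 178, 174, 155, 94, 84, 84, 85, 90, 125, 164, 167, 165, 166, 168, 169, 168, 167, 168, 189, 200, 193, 199]
197 [188, 187, 184, 181, 178, 173, 153, 95, 84, 84, 83, 90, 128, 164, 167, 166, 166, 167, 168, 168, 167, 171, 205, 225, 242, 238]
201 [188, 185, 184, 181, 178, 173, 152, 95, 84, 84, 87, 95, 120, 151, 162, 164, 166, 168, 169, 169, 167, 178, 234, 248, 250, 252]
205 [187, 186, 184, 182, 177, 172, 154, 123, 124, 133, 153, 177, 190, 188, 175, 164, 165, 166, 169, 169, 168, 177, 233, 248, 251, 252]
209 [188, 186, 184, 181, 177, 171, 152, 130, 127, 129, 146, 177, 195, 197, 190, 177, 166, 166, 170, 169, 168, 177, 232, 248, 251, 252]
[... 1317 characters left out ...]
]
352 [185, 185, 183, 181, 177, 169, 148, 127, 125, 125, 124, 121, 122, 134, 146, 157, 153, 148, 157, 158, 157, 165, 168, 170, 164, 161]
356 [184, 184, 183, 181, 177, 168, 141, 94, 86, 86, 85, 90, 113, 141, 145, 149, 149, 146, 147, 149, 149, 150, 162, 169, 165, 161]
360 [184, 184, 182, 180, 178, 170, 143, 104, 96, 98, 99, 101, 120, 141, 144, 144, 144, 146, 147, 148, 148, 150, 162, 168, 164, 160]
364 [184, 184, 183, 181, 178, 171, 144, 105, 99, 101, 99, 99, 120, 141, 143, 144, 145, 145, 146, 147, 148, 149, 161, 167, 163, 160]
368 [185, 184, 183, 181, 177, 171, 148, 121, 118, 118, 118, 118, 119, 119, 119, 120, 121, 126, 129, 135, 142, 148, 160, 165, 162, 158]
[2.46069978 0.38063074 4.20953929]
```

{"op": "arm_command", "data": {
  "steps": [
    [0,1,0,2,0],
    [0,2.5,0,5,0],
    [0,3.7,0,7,0],
    [0,3.7,0,7,0],
    [0,3.7,0,7,0]
  ]
}}

```text
clock: 13.3
eef_pos: [647.3, -45.8, 146.5]
eef_rot: [-3.142, -0.0, 0.133]
wrist_force: [0.0, 0.6, -4.3]
finger_gap: 18.0
finger_force: 25.0
```

{"op": "arm_command", "data": {
  "steps": [
    [0,0.6,0,1.5,0],
    [0,1.2,0,3,0],
    [0,1.2,0,3,0],
    [0.26,1.2,0,3,0],
    [0.26,1.2,0,3,0],
    [0.26,1.2,0,3,0]
  ]
}}

```text
clock: 14.05
eef_pos: [648.6, -45.7, 143.8]
eef_rot: [3.141, -0.001, 0.133]
wrist_force: [-0.9, -0.1, -0.1]
finger_gap: 24.5
finger_force: 0.0
```

```bash
python3 - <<'E'
from tgt import *
w=imaging.camera('wrist'); s=monitor.read_state(); print(s['clock'],s['eef_pos'],s['wrist_force'],s['finger_gap']); np.save('sf.npy',w['img'])
P=[(50,75,0),(50,-69,0),(50,75,12),(50,-69,12),(34,58,12),(34,32,12),(22,58,12),(22,32,12),(24,9,12),(24,-9,12),(24,9,53),(24,-9,53)]
print(proj(w,deckw(np.array(P)+[-2,0,0]),True).round(0).tolist())
gr=cv2.cvtColor(w['img'],cv2.COLOR_RGB2GRAY)
for c in (160,200,208,216,240,340,350): print(c,gr[140:225,c].tolist())
E
```

```text
14.1 [648.60711867 -45.67814737 143.73678916] [ 0.32012527 -0.14820382  0.21356373] 24.537328019432493
[[161.0, 167.0], [387.0, 166.0], [155.0, 178.0], [392.0, 177.0], [186.0, 198.0], [226.0, 198.0], [189.0, 212.0], [228.0, 212.0], [264.0, 210.0], [292.0, 210.0], [262.0, 260.0], [295.0, 260.0]]
160 [165, 166, 167, 166, 167, 167, 166, 167, 167, 167, 167, 168, 167, 167, 167, 165, 166, 165, 164, 165, 166, 167, 166, 166, 165, 166, 165, 166, 165, 169, 177, 182, 183, 185, 186, 185, 199, 246, 252, 253, 253, 253, 253, 253, 253, 253, 253, 253, 252, 250, 243, 228, 213, 194, 178, 166, 159, 158, 153, 140, 96, 88, 86, 70, 36, 31, 32, 31, 32, 31, 30, 31, 32, 32, 31, 29, 28, 28, 28, 27, 27, 26, 28, 28, 27]
200 [99, 100, 101, 99, 100, 100, 100, 99, 100, 100, 100, 101, 100, 100, 101, 101, 100, 101, 101, 100, 99, 101, 99, 100, 106, 146, 177, 179, 179, 179, 179, 180, 180, 180, 178, 175, 177, 182, 186, 189, 188, 188, 188, 187, 188, 189, 188, 190, 189, 191, 190, 189, 187, 184, 180, 170, 135, 93, 88, 105, 134, 146, 144, 139, 134, 132, 137, 143, 148, 155, 184, 230, 244, 248, 251, 253, 253, 253, 253, 253, 2
[... 1440 characters left out ...]
 175, 177, 177, 176, 175, 172, 172, 178, 180, 184, 185, 185, 185, 183, 183, 181, 182, 182, 183, 186, 188, 187, 186, 184, 182, 178, 158, 117, 91, 94, 129, 158, 155, 159, 159, 155, 155, 157, 158, 158, 159, 170, 200, 204, 192, 189, 186, 183, 181, 171, 162, 158, 157, 156, 158]
350 [99, 100, 100, 100, 100, 99, 99, 101, 103, 101, 101, 103, 103, 101, 102, 102, 101, 102, 101, 102, 102, 102, 102, 103, 103, 119, 155, 171, 173, 173, 175, 176, 177, 176, 174, 173, 172, 177, 180, 183, 184, 184, 185, 183, 182, 182, 181, 182, 183, 186, 188, 188, 186, 185, 182, 177, 164, 136, 123, 122, 121, 121, 122, 120, 120, 121, 122, 121, 120, 119, 117, 120, 122, 127, 138, 153, 159, 159, 158, 157, 158, 157, 156, 157, 159]
```

Board lies flat on the slope, both pins through the slots (edges within 1–2 px of prediction). Withdraw, and go over the wedge.

{"op": "arm_command", "data": {
  "steps": [
    [0.26,0,0,-20,0],
    [0.26,0,0,-60,0],
    [0.6,0,0,-100,0],
    [1,-20,-50,-110,0],
    [1,-45,-112,-110,-2],
    [1,-70,-172,-110,-4],
    [1,-95,-232,-110,-6.7],
    [1,-118,-290,-110,-6.7],
    [1,-141,-350,-100,-6.7],
    [1,-141,-350,-86,-6.7],
    [1,-141,-350,-86,-6.7]
  ]
}}

```text
clock: 15.48
eef_pos: [461.8, 282.4, 228.5]
eef_rot: [3.141, 0.002, 0.251]
wrist_force: [-0.8, -0.8, -0.2]
finger_gap: 93.9
finger_force: 0.0
```

```bash
python3 - <<'E'
from h import *
w=imaging.camera('wrist'); s=monitor.read_state(); print(s['clock'],s['eef_pos'],s['eef_rot'][2])
i=w['img']; cv2.imwrite('pics/w9.png',i[:,:,::-1])
hsv=cv2.cvtColor(i,cv2.COLOR_RGB2HSV).astype(int); m=((hsv[...,0]<6)|(hsv[...,0]>174))&(hsv[...,1]>170)&(hsv[...,2]>70)
n,l,st,ce=cv2.connectedComponentsWithStats(m.astype(np.uint8))
for k in range(1,n):
    if st[k,4]>60:
        mr=cv2.minAreaRect(np.argwhere(l==k)[:,::-1].astype(np.float32)); print(st[k],ce[k].round(1),mr, i[l==k].mean(0).round())
for t in ('wedge','wedge_grip','holder'):
    for d in trace(w,t)[:2]:
        print(t,np.round(d['rect']),round(d['p'],2),cv2.minAreaRect(np.argwhere(d['region'])[:,::-1].astype(np.float32)))
print('pred head top corners',proj(w,[[462,283,125],[462,283,80]],True).round())
E
```

```text
15.525 [462.49470053 281.80388101 229.20076821] 0.25026364077062047
[   0    0  103   68 4696] [55.8 30.3] ((58.001121520996094, 24.35816192626953), (71.25141906738281, 93.98271179199219), 42.43622970581055) [106.  12.   6.]
[  0  61  40  29 813] [17.8 75.9] ((17.941177368164062, 76.23529815673828), (42.20119857788086, 22.313274383544922), 14.03624439239502) [95. 11.  6.]
[263 191  11  29 290] [267.9 205.6] ((268.0, 205.0), (28.0, 10.0), 90.0) [236.  45.  28.]
[ 406  221   70   62 1648] [441.6 251.7] ((442.05694580078125, 251.45602416992188), (22.371784210205078, 76.9344711303711), 52.30575942993164) [135.   8.   2.]
wedge [156. 126.  95.  76.] 0.85 ((157.79580688476562, 124.23045349121094), (26.690509796142578, 97.84909057617188), 52.85331344604492)
wedge [160. 281.  82.  29.] 0.69 ((160.5, 281.5), (25.0, 83.0), 90.0)
wedge_grip [160. 127.  84.  71.] 0.78 ((157.87530517578125, 124.831298828125), (25.383996963500977, 96.71092224121094), 53.530765533447266)
wedge_grip [161. 282.  80.  28.] 0.66 ((160.10321044921875, 279.18670654296875), (24.1263484954834, 82.03825378417969), 85.03025817871094)
holder [264. 183.  59.  64.] 0.86 ((262.5, 182.5), (65.0, 57.0), 90.0)
pred head top corners [[278. 209.]
 [278. 196.]]
```

```bash
python3 - <<'E'
from h import *
i=cv2.imread('pics/w9.png')[:,:,::-1]
for r in (195,205,215): print(r,[f'{a}:'+','.join(map(str,i[r,a])) for a in range(222,290,2)])
for c in (245,255,265): print(c,[f'{a}:'+','.join(map(str,i[a,c])) for a in range(140,230,2)])
E
```

```text
195 ['222:189,145,90', '224:193,147,91', '226:192,148,91', '228:195,149,91', '230:195,148,93', '232:195,149,93', '234:198,156,101', '236:198,162,108', '238:199,163,109', '240:174,138,90', '242:217,166,104', '244:224,175,109', '246:226,176,111', '248:227,176,111', '250:229,180,112', '252:231,182,113', '254:232,184,114', '256:234,186,116', '258:234,186,116', '260:229,180,112', '262:230,142,89', '264:244,44,29', '266:244,39,24', '268:244,40,23', '270:243,40,23', '272:216,27,14', '274:140,106,71', '276:140,114,76', '278:141,114,77', '280:184,150,100', '282:180,148,99', '284:235,202,136', '286:235,202,135', '288:235,202,135']
205 ['222:184,141,88', '224:186,142,88', '226:187,142,88', '228:187,142,89', '230:186,142,89', '232:186,141,88', '234:199,157,101', '236:222,184,124', '238:219,180,120', '240:171,137,89', '242:228,178,111', '244:235,188,117', '246:228,179,111', '248:221,170,105', '250:221,170,106', '252:222,172,107', '254:221,170,105', '256:223,173,107', '258:226,177,110', '260:224,175,109', '262:223,161,99', '264:244,44,29', '266:244,41,27', '268:244,40,25', '270:244,40,27', '272:21
[... 2531 characters left out ...]
75', '150:144,111,71', '152:152,124,82', '154:151,124,83', '156:154,126,84', '158:157,129,87', '160:158,129,88', '162:111,92,61', '164:105,86,59', '166:101,83,56', '168:96,78,51', '170:101,81,55', '172:134,111,75', '174:136,112,76', '176:136,111,75', '178:133,109,74', '180:88,65,40', '182:97,73,45', '184:99,75,48', '186:101,77,48', '188:103,79,49', '190:150,115,70', '192:227,102,64', '194:244,40,26', '196:244,41,27', '198:244,40,26', '200:244,40,26', '202:244,41,27', '204:244,40,27', '206:244,41,25', '208:244,42,26', '210:244,41,28', '212:244,41,27', '214:244,43,27', '216:244,41,28', '218:244,46,32', '220:230,132,83', '222:203,155,97', '224:212,162,102', '226:211,162,101', '228:218,167,104']
```

```bash
python3 - <<'E'
from h import *
w=imaging.camera('wrist')
p=atz(w,(256.6,205.2),125,True); print(p); a=atz(w,(262,193),125,True); b=atz(w,(262.3,218),125,True); print(np.degrees(np.arctan2(*(a-b)[[1,0]])))
c=p.copy(); c[2]=102.5; print(toolshift(c), np.linalg.norm(atz(w,(240.7,205),125,True)-atz(w,(272.3,205),125,True)))
E
```

```text
[461.87463023 300.17252093 125.        ]
14.216348706320833
[  3.3971969  -18.37081898 127.40707077] 26.706107311686196
```

{"op": "arm_command", "data": {
  "steps": [
    [1,3.4,-18.4,10,0],
    [1,3.4,-18.4,60,0],
    [0.8,3.4,-18.4,100,0],
    [0.5,3.4,-18.4,126,0],
    [0.2,3.4,-18.4,126,0],
    [0,3.4,-18.4,126,0],
    [0,3.4,-18.4,126,0],
    [0,3.4,-18.4,126,0],
    [0,3.4,-18.4,126,0],
    [0,3.4,-18.4,126,0]
  ],
  "force": 5
}}

```text
clock: 16.98
eef_pos: [461.0, 301.2, 103.8]
eef_rot: [-3.141, -0.0, 0.25]
wrist_force: [-0.6, 0.8, 3.3]
finger_gap: 27.0
finger_force: 5.0
```

{"op": "arm_command", "data": {
  "steps": [
    [0,0,0,-15,0],
    [0,0,0,-35,0],
    [0,0,0,-55,0],
    [0,0,0,-70,0],
    [0,0,0,-72,0],
    [0,0,0,-72,0]
  ]
}}

```text
clock: 17.73
eef_pos: [460.8, 301.0, 175.0]
eef_rot: [3.141, 0.001, 0.25]
wrist_force: [0.2, 0.4, -1.1]
finger_gap: 26.6
finger_force: 5.0
```

{"op": "arm_command", "data": {
  "steps": [
    [0,0,0,5,0],
    [0,0,0,9,0],
    [0,-5,0,9,0],
    [0,-11,0,10,0],
    [0,-17,0,11,0],
    [0,-23,0,12.5,0],
    [0,-29,0,14,0],
    [0,-35,0,15.5,0],
    [0,-41,0,17.5,0],
    [0,-41,0,17.5,0]
  ],
  "force": 4
}}

```text
clock: 18.98
eef_pos: [420.7, 290.8, 157.8]
eef_rot: [3.141, 0.001, 0.251]
wrist_force: [-0.3, 0.9, -0.0]
finger_gap: 26.8
finger_force: 4.0
```

```bash
python3 - <<'E'
from h import *
w=imaging.camera('wrist'); s=monitor.read_state(); print(s['clock'],s['eef_pos'],s['wrist_force'],s['moment'])
np.save('wa.npy',w['img']); i=w['img']
Rt=R.from_euler('xyz',s['eef_rot']).as_matrix()
for t in (0,.2,.45):
    # wedge in tool-aligned frame with pitch: points rel grip
    P=np.array([(14,-13.5,22.5),(-14,-13.5,22.5),(14,-13.5,-22.5),(13,-7,-92.5),(-13,-7,-92.5),(13,-9.5,-92.5)],float)
    Q=P@Tb([0,0,0,s['eef_rot'][2],t])[0].T+s['eef_pos']; print(t,proj(w,Q,True).round(0).tolist())
for c in (270,278,286): print(c,[f'{a}:'+','.join(map(str,i[a,c])) for a in range(150,300,4)])
E
```

```text
19.025 [420.8988538  290.91197902 157.83741238] [-0.46037932  0.78055399 -0.44541981] [0.05636901 0.25225576 0.01045721]
0 [[308.0, 254.0], [306.0, 305.0], [302.0, 223.0], [287.0, 197.0], [287.0, 228.0], [290.0, 197.0]]
0.2 [[308.0, 265.0], [305.0, 309.0], [302.0, 218.0], [288.0, 176.0], [287.0, 206.0], [291.0, 176.0]]
0.45 [[308.0, 279.0], [304.0, 310.0], [303.0, 213.0], [288.0, 150.0], [288.0, 179.0], [292.0, 150.0]]
270 ['150:125,103,69', '154:123,100,67', '158:131,107,72', '162:133,108,73', '166:125,103,69', '170:118,97,65', '174:113,93,64', '178:103,84,57', '182:103,84,57', '186:105,75,44', '190:95,62,30', '194:94,61,30', '198:95,62,32', '202:95,61,31', '206:96,62,31', '210:129,98,61', '214:130,99,62', '218:130,99,61', '222:129,99,62', '226:129,99,63', '230:129,99,63', '234:130,99,63', '238:129,100,62', '242:130,101,64', '246:114,87,55', '250:116,89,56', '254:116,88,55', '258:116,89,57', '262:117,89,55', '266:117,89,57', '270:130,100,62', '274:124,95,60', '278:128,98,62', '282:130,99,62', '286:119,90,58', '290:162,124,77', '294:204,156,97', '298:188,143,90']
278 ['150:140,114,79
[... 585 characters left out ...]
290:173,133,82', '294:196,150,94', '298:183,139,87']
286 ['150:96,63,32', '154:95,62,32', '158:95,62,30', '162:96,62,29', '166:94,61,31', '170:95,62,32', '174:95,61,32', '178:95,62,31', '182:95,62,31', '186:95,62,30', '190:96,62,34', '194:95,61,30', '198:95,62,31', '202:95,62,30', '206:95,62,31', '210:128,98,62', '214:128,97,60', '218:127,98,61', '222:132,100,63', '226:131,100,62', '230:138,106,68', '234:137,106,66', '238:122,94,58', '242:129,98,62', '246:122,94,57', '250:123,95,59', '254:123,94,60', '258:122,93,59', '262:123,95,59', '266:130,99,61', '270:181,139,87', '274:132,101,63', '278:119,90,57', '282:193,147,91', '286:212,162,101', '290:199,153,94', '294:180,137,86', '298:194,148,93']
```

```bash
python3 - <<'E'
from h import *
i=np.load('wa.npy'); w=imaging.camera('wrist'); s=monitor.read_state()
m=(abs(i.astype(int)-[95,62,31]).max(2)<10); n,l,st,ce=cv2.connectedComponentsWithStats(m.astype(np.uint8)); k=1+np.argmax(st[1:,4]); print(st[k])
for r in range(st[k,1],st[k,1]+st[k,3],6): c=np.where(l[r]==k)[0]; print(r,c.min(),c.max())
for c in (262,266,286,292,298): print(c,[f'{a}:{i[a,c,0]}' for a in range(196,300,2)])
for dz in (0,2):
 for t in (.4,.45,.5,.55,.6,.65):
    P=np.array([(14,0,22.5-dz),(14,0,-22.5-dz),(13,-7,-92.5-dz),(-13,-7,-92.5-dz)],float)
    Q=P@Tb([0,0,0,s['eef_rot'][2],t])[0].T+s['eef_pos']; print(dz,t,proj(w,Q,True)[:,1].round(0).tolist())
E
```

```text
[ 118  359  311   23 2515]
359 420 421
365 120 424
371 137 420
377 184 373
262 ['196:219', '198:221', '200:226', '202:223', '204:214', '206:183', '208:137', '210:129', '212:129', '214:128', '216:129', '218:128', '220:129', '222:129', '224:129', '226:129', '228:130', '230:128', '232:128', '234:128', '236:128', '238:128', '240:128', '242:128', '244:119', '246:115', '248:114', '250:114', '252:113', '254:114', '256:113', '258:114', '260:113', '262:113', '264:112', '266:114', '268:120', '270:126', '272:121', '274:122', '276:123', '278:124', '280:128', '282:129', '284:131', '286:126', '288:117', '290:175', '292:206', '294:211', '296:211', '298:199']
266 ['196:154', '198:113', '200:100', '202:94', '204:94', '206:95', '208:109', '210:130', '212:130', '214:129', '216:130', '218:129', '220:130', '222:129', '224:129', '226:130', '228:130', '230:129', '232:129', '234:129', '236:129', '238:129', '240:129', '242:127', '244:120', '246:114', '248:114', '250:116', '252:115', '254:115', '256:116', '258:115', '260:114', '262:114', '264:114', '266:114', '268:121', '270:128', '272:125', '274:123', '276:1
[... 1570 characters left out ...]
'250:122', '252:121', '254:118', '256:118', '258:117', '260:117', '262:117', '264:117', '266:119', '268:130', '270:135', '272:123', '274:130', '276:133', '278:133', '280:135', '282:222', '284:227', '286:228', '288:227', '290:227', '292:227', '294:227', '296:227', '298:226']
0 0.4 [277.0, 214.0, 155.0, 184.0]
0 0.45 [279.0, 214.0, 150.0, 179.0]
0 0.5 [282.0, 213.0, 145.0, 174.0]
0 0.55 [284.0, 213.0, 140.0, 168.0]
0 0.6 [287.0, 212.0, 136.0, 163.0]
0 0.65 [289.0, 212.0, 131.0, 158.0]
2 0.4 [273.0, 212.0, 154.0, 183.0]
2 0.45 [276.0, 211.0, 149.0, 177.0]
2 0.5 [278.0, 210.0, 144.0, 172.0]
2 0.55 [281.0, 210.0, 139.0, 167.0]
2 0.6 [283.0, 209.0, 134.0, 161.0]
2 0.65 [285.0, 209.0, 129.0, 156.0]
```

```bash
python3 - <<'E'
import numpy as np
i=np.load('wa.npy')
for c in (282,285,288,291): print(c,[f'{a}:'+','.join(map(str,i[a,c])) for a in range(110,160,2)])
for r in (140,150,160,180): print(r,i[r,262:304,0].tolist())
E
```

```text
282 ['110:168,128,81', '112:162,125,77', '114:161,123,77', '116:167,127,80', '118:168,130,83', '120:167,137,90', '122:165,135,91', '124:165,136,90', '126:169,139,94', '128:173,141,96', '130:172,139,94', '132:141,115,78', '134:110,90,62', '136:145,119,81', '138:147,120,82', '140:147,120,81', '142:147,120,82', '144:147,120,82', '146:142,116,79', '148:139,113,76', '150:138,111,75', '152:125,98,63', '154:102,72,41', '156:98,65,35', '158:94,61,29']
285 ['110:167,128,80', '112:173,131,82', '114:159,122,78', '116:163,125,78', '118:167,129,83', '120:168,139,92', '122:165,135,91', '124:165,135,90', '126:169,139,93', '128:172,141,94', '130:173,141,95', '132:140,114,77', '134:111,92,62', '136:146,120,81', '138:148,122,82', '140:147,120,81', '142:146,120,81', '144:147,121,82', '146:123,93,59', '148:97,63,34', '150:94,60,30', '152:95,61,31', '154:97,63,32', '156:97,64,32', '158:96,63,32']
288 ['110:162,124,78', '112:171,130,81', '114:163,125,78', '116:161,123,77', '118:166,128,82', '120:167,137,91', '122:164,135,90', '124:165,136,89', '126:170,139,94', '128:172,141,94', '130:173,142,96', '132:140
[... 789 characters left out ...]
, 147, 148, 148, 148, 147, 148, 149, 156, 172, 175, 174, 175, 174, 174, 175, 176, 175, 176, 175]
150 [233, 216, 151, 108, 101, 112, 124, 126, 125, 128, 132, 136, 138, 139, 139, 139, 140, 139, 139, 140, 138, 113, 97, 94, 96, 97, 95, 94, 95, 98, 119, 153, 157, 157, 157, 156, 158, 157, 157, 157, 157, 157]
160 [147, 144, 109, 96, 100, 116, 128, 133, 132, 132, 132, 132, 134, 132, 132, 135, 139, 126, 101, 94, 96, 95, 97, 95, 95, 94, 95, 95, 94, 96, 104, 142, 147, 148, 147, 148, 148, 146, 147, 148, 148, 147]
180 [215, 209, 143, 104, 101, 103, 103, 103, 104, 102, 97, 96, 94, 96, 95, 96, 95, 95, 98, 96, 96, 95, 95, 94, 94, 96, 94, 95, 95, 95, 95, 100, 136, 151, 152, 152, 152, 152, 151, 151, 151, 153]
```

{"op": "arm_command", "data": {
  "steps": [
    [0,0,0,-10,0],
    [0,0,0,-30,0],
    [0,0,0,-30,0],
    [0,0,0,-30,0]
  ],
  "force": 6
}}

```text
clock: 19.58
eef_pos: [421.1, 290.9, 187.6]
eef_rot: [3.141, 0.0, 0.25]
wrist_force: [0.2, 0.6, -1.1]
finger_gap: 27.3
finger_force: 6.0
```

```bash
cat > wt.py <<'E'
from h import *
def wtilt(dz=0):
    w=imaging.camera('wrist'); s=monitor.read_state(); print(s['clock'],s['eef_pos'],s['wrist_force'].round(1)); np.save('wb.npy',w['img']); i=w['img']
    for c in (285,288,290): print(c,[f'{a}:{i[a,c,0]},{i[a,c,2]}' for a in range(120,160,2)])
    print([f'{a}:{i[a,289,0]}' for a in range(200,216,2)],[f'{a}:{i[a,292,0]}' for a in range(262,300,2)])
    for t in (.4,.45,.5,.55,.6,.65):
        P=np.array([(14,0,22.5-dz),(14,0,-22.5-dz),(13,-7,-92.5-dz),(-13,-7,-92.5-dz)],float)
        print(t,proj(w,P@Tb([0,0,0,s['eef_rot'][2],t])[0].T+s['eef_pos'],True)[:,1].round(0).tolist())
E
python3 - <<'E'
from wt import *
wtilt()
E
```

```text
19.625 [421.00432464 290.82010029 187.31780184] [-0.4  0.3 -1.2]
285 ['120:170,93', '122:167,91', '124:166,91', '126:171,94', '128:175,96', '130:175,97', '132:122,68', '134:138,76', '136:156,88', '138:148,83', '140:149,82', '142:148,83', '144:143,79', '146:118,56', '148:98,34', '150:95,31', '152:96,30', '154:96,32', '156:96,33', '158:96,32']
288 ['120:170,92', '122:168,92', '124:167,92', '126:169,93', '128:174,96', '130:174,96', '132:124,69', '134:131,74', '136:149,82', '138:150,83', '140:150,83', '142:150,84', '144:130,71', '146:107,49', '148:100,32', '150:99,33', '152:97,33', '154:96,31', '156:97,33', '158:96,32']
290 ['120:170,91', '122:168,92', '124:167,90', '126:170,94', '128:173,96', '130:175,97', '132:124,69', '134:135,74', '136:155,86', '138:155,86', '140:157,87', '142:154,84', '144:127,70', '146:101,45', '148:96,31', '150:95,30', '152:95,30', '154:97,33', '156:95,31', '158:96,31']
['200:96', '202:96', '204:95', '206:95', '208:110', '210:132', '212:131', '214:131'] ['262:131', '264:131', '266:135', '268:135', '270:141', '272:135', '274:133', '276:133', '278:134', '280:133', '282:224', '284:228', '286:228', '288:228', '290:229', '292:228', '294:228', '296:228', '298:228']
0.4 [277.0, 215.0, 155.0, 184.0]
0.45 [280.0, 214.0, 150.0, 179.0]
0.5 [282.0, 213.0, 146.0, 174.0]
0.55 [285.0, 213.0, 141.0, 169.0]
0.6 [287.0, 212.0, 136.0, 163.0]
0.65 [289.0, 212.0, 131.0, 158.0]
```

```bash
cat >> tgt.py <<'E'
YC=-77.4
def tcp_wedge(h,t=.49,dy=1.0,x=0.,L=93.5):
    tip=deckw([x,YC+9.5+dy,h]); return tip+Tb([0,0,0,DQ[3],t])[0]@np.array([0,0,L])
E
python3 - <<'E'
from tgt import *
for h in (90,60,30,10,0): p=tcp_wedge(h); print(h,p.round(1),toolshift(p).round(1))
E
```

```text
90 [ 578.5 -122.5  248.5] [ 50.2 439.5 -61.1]
60 [ 591.5 -120.8  221.5] [ 63.2 441.  -34.1]
30 [ 604.4 -119.   194.5] [ 76.1 442.5  -7.1]
10 [ 613.  -117.9  176.5] [ 84.8 443.5  10.9]
0 [ 617.3 -117.3  167.5] [ 89.1 444.   19.9]
```

{"op": "arm_command", "data": {
  "steps": [
    [0,0,0,-30,0],
    [0,5,30,-70,0],
    [0,12,85,-80,1],
    [0,20,145,-80,2],
    [0,28,205,-80,3],
    [0,36,265,-80,4],
    [0,45,325,-80,5.5],
    [0,55,385,-75,6.6],
    [0,61,425,-60,6.6],
    [0,63,441,-40,6.6],
    [0,63,441,-34,6.6],
    [0,63,441,-34,6.6]
  ],
  "force": 25
}}

```text
clock: 21.12
eef_pos: [591.2, -119.4, 221.7]
eef_rot: [-3.141, 0.001, 0.136]
wrist_force: [-0.3, -0.0, -0.6]
finger_gap: 26.8
finger_force: 25.0
```

```bash
python3 - <<'E'
from tgt import *
w=imaging.camera('wrist'); s=monitor.read_state(); print(s['clock'],s['eef_pos'],s['eef_rot'],s['wrist_force'].round(1)); i=w['img']; cv2.imwrite('pics/w20.png',i[:,:,::-1])
np.savez('w20.npz',img=i,mtx=w['mtx'],view=w['view'],tcp=s['eef_pos'])
print('cheek edge',proj(w,deckw([(28,YC,44),(14,YC,44),(0,YC,44),(-14,YC,44),(-28,YC,44)]),True).round(1).tolist())
print('shoe edge y0=0',proj(w,deckw([(28,-68.4,33),(10,-68.4,33),(-30,-68.4,33)]),True).round(1).tolist())
tip=s['eef_pos']+Tb([0,0,0,s['eef_rot'][2],.49])[0]@np.array([[13,-9.5,-93.5],[13,-4.5,-93.5],[-13,-9.5,-93.5]]).T.T.reshape(3,3)[0]
for P in ([13,-9.5,-93.5],[13,-4.5,-93.5]): print('tip',proj(w,s['eef_pos']+Tb([0,0,0,s['eef_rot'][2],.49])[0]@np.array(P),True).round(1))
for r in range(95,160,6): print(r,[f'{c}:'+','.join(map(str,i[r,c])) for c in range(255,320,2)])
E
```

```text
21.175 [ 591.46606856 -119.36212649  222.51371108] [ 3.14155625e+00 -5.05635676e-04  1.36575216e-01] [ 0.1  0.1 -0.4]
cheek edge [[294.9, 117.2], [294.4, 133.7], [293.8, 149.3], [293.3, 164.0], [292.8, 178.0]]
shoe edge y0=0 [[282.6, 111.1], [282.4, 131.5], [282.0, 172.4]]
tip [[291.8 145.3]]
tip [[284.8 145.3]]
95 ['255:153,151,153', '257:152,151,153', '259:153,151,153', '261:152,150,152', '263:153,151,152', '265:152,151,152', '267:152,151,152', '269:152,151,152', '271:154,152,154', '273:155,153,156', '275:155,154,156', '277:155,154,156', '279:155,153,155', '281:157,156,158', '283:146,145,147', '285:84,87,90', '287:84,86,90', '289:85,87,90', '291:84,88,91', '293:85,88,90', '295:84,87,88', '297:86,88,91', '299:85,88,91', '301:83,86,90', '303:82,86,89', '305:85,88,90', '307:85,87,91', '309:84,87,89', '311:86,88,91', '313:85,87,90', '315:85,88,91', '317:85,87,91', '319:84,87,90']
101 ['255:112,111,109', '257:108,106,104', '259:87,87,87', '261:75,78,79', '263:75,77,80', '265:74,77,80', '267:73,77,79', '269:76,78,80', '271:114,114,116', '273:129,129,130', '275:130,129,131', '277:130,129,
[... 4754 characters left out ...]
:179,137,0', '307:180,138,0', '309:179,137,0', '311:180,138,0', '313:179,137,0', '315:180,139,0', '317:179,137,0', '319:178,138,0']
155 ['255:150,146,142', '257:146,142,136', '259:135,133,134', '261:135,134,135', '263:135,134,136', '265:130,129,131', '267:57,58,61', '269:50,51,53', '271:48,49,52', '273:49,51,53', '275:49,50,53', '277:48,50,52', '279:49,50,53', '281:69,55,46', '283:100,66,32', '285:100,65,31', '287:101,66,34', '289:100,65,31', '291:101,67,29', '293:123,94,0', '295:177,136,0', '297:178,136,0', '299:177,136,0', '301:178,136,0', '303:180,138,0', '305:181,138,0', '307:182,139,0', '309:182,140,0', '311:180,138,0', '313:181,139,0', '315:179,138,0', '317:178,137,0', '319:174,135,0']
```

{"op": "arm_command", "data": {
  "steps": [
    [0,0,2.5,0,0],
    [0,3,2.5,6,0],
    [0,6,2.5,13,0],
    [0,6,2.5,13,0],
    [0,6,2.5,13,0]
  ]
}}

```text
clock: 21.8
eef_pos: [597.8, -122.3, 208.6]
eef_rot: [-3.141, 0.0, 0.135]
wrist_force: [-0.2, 0.0, -0.3]
finger_gap: 27.2
finger_force: 25.0
```

```bash
python3 - <<'E'
from tgt import *
w=imaging.camera('wrist'); s=monitor.read_state(); print(s['clock'],s['eef_pos'],s['eef_rot'],s['wrist_force'].round(1)); i=w['img']; cv2.imwrite('pics/w21.png',i[:,:,::-1])
print('cheek edge',proj(w,deckw([(28,YC,44),(14,YC,44),(0,YC,44),(-14,YC,44),(-28,YC,44)]),True).round(1).tolist())
for r in (125,135,142,146,150,154,165,180): print(r,[f'{c}:'+','.join(map(str,i[r,c])) for c in range(273,305,1)])
print(toolshift(tcp_wedge(46,dy=0.5)))
E
```

```text
21.85 [ 597.77161982 -122.27276952  208.626123  ] [-3.14140472e+00  3.69533836e-04  1.35208805e-01] [0.5 0.2 0.2]
cheek edge [[290.3, 125.6], [289.9, 142.7], [289.5, 158.9], [289.1, 174.1], [288.7, 188.3]]
125 ['273:48,51,52', '274:50,52,53', '275:49,52,53', '276:49,50,52', '277:49,50,52', '278:46,46,49', '279:38,40,41', '280:38,39,40', '281:39,39,41', '282:37,38,39', '283:38,38,38', '284:45,46,47', '285:80,81,84', '286:94,98,101', '287:97,99,98', '288:105,96,73', '289:116,90,0', '290:127,98,0', '291:156,120,0', '292:169,130,0', '293:170,131,0', '294:170,131,0', '295:170,131,0', '296:169,130,0', '297:169,131,0', '298:169,130,0', '299:169,130,0', '300:170,130,0', '301:170,131,0', '302:169,130,0', '303:168,130,0', '304:169,131,0']
135 ['273:48,51,53', '274:49,52,52', '275:49,52,52', '276:46,47,50', '277:46,47,49', '278:39,39,41', '279:38,38,40', '280:37,37,39', '281:38,38,40', '282:36,37,39', '283:35,37,38', '284:43,44,46', '285:70,72,75', '286:87,90,93', '287:93,92,90', '288:108,94,54', '289:118,93,0', '290:136,105,0', '291:165,127,0', '292:175,133,0', '293:177,135,0', '294:176,134,0'
[... 2741 characters left out ...]
:180,139,0', '299:181,138,0', '300:182,139,0', '301:182,139,0', '302:182,140,0', '303:183,140,0', '304:182,140,0']
180 ['273:98,64,34', '274:101,66,33', '275:101,66,33', '276:100,65,32', '277:101,67,31', '278:102,67,34', '279:101,67,32', '280:101,66,33', '281:102,66,34', '282:101,66,33', '283:101,67,33', '284:101,66,33', '285:101,67,33', '286:102,67,34', '287:101,66,34', '288:101,66,33', '289:102,67,33', '290:102,67,33', '291:101,67,31', '292:102,67,33', '293:110,73,28', '294:158,118,0', '295:179,138,0', '296:182,140,0', '297:182,141,0', '298:182,139,0', '299:181,140,0', '300:182,140,0', '301:182,140,0', '302:182,140,0', '303:183,141,0', '304:183,141,0']
[ 0.04265332 -1.83607719 -0.2922367 ]
```

{"op": "arm_command", "data": {
  "steps": [
    [0,0,-1.6,0,0],
    [0,0,-1.6,0,0],
    [0,2,-1.6,4,0],
    [0,4,-1.6,8,0],
    [0,6,-1.6,12,0],
    [0,8,-1.6,16,0],
    [0,9.1,-1.6,19,0],
    [0,9.1,-1.6,19,0]
  ]
}}

```text
clock: 22.85
eef_pos: [606.5, -119.5, 189.6]
eef_rot: [-3.141, 0.0, 0.135]
wrist_force: [-0.4, 1.2, -1.4]
finger_gap: 26.9
finger_force: 25.0
```

```bash
python3 - <<'E'
from tgt import *
w=imaging.camera('wrist'); s=monitor.read_state(); print(s['clock'],s['eef_pos'],s['eef_rot'],s['wrist_force'].round(1),s['moment'].round(2)); i=w['img']; cv2.imwrite('pics/w22.png',i[:,:,::-1])
print('cheek edge',proj(w,deckw([(28,YC,44),(14,YC,44),(0,YC,44),(-14,YC,44),(-28,YC,44)]),True).round(1).tolist())
for r in (140,150,160,170,180,190): print(r,[f'{c}:'+','.join(map(str,i[r,c])) for c in range(268,300,1)])
print(toolshift(tcp_wedge(25,dy=0.5)))
E
```

```text
22.9 [ 606.55457892 -119.46066586  189.81873485] [-3.14143199e+00  2.44155812e-04  1.35290102e-01] [-0.1  0.6 -1.1] [ 0.31  0.02 -0.02]
cheek edge [[293.7, 139.9], [293.1, 158.0], [292.5, 174.9], [292.0, 190.6], [291.5, 205.3]]
140 ['268:51,53,55', '269:50,52,53', '270:50,52,55', '271:51,52,54', '272:50,52,53', '273:49,52,53', '274:50,52,54', '275:49,51,53', '276:49,52,53', '277:50,52,53', '278:47,51,52', '279:49,51,52', '280:45,47,49', '281:41,41,43', '282:39,39,39', '283:37,38,39', '284:37,37,40', '285:39,39,40', '286:38,38,40', '287:56,58,60', '288:92,95,98', '289:96,98,101', '290:99,98,93', '291:114,95,37', '292:117,91,0', '293:126,97,0', '294:158,121,0', '295:182,140,0', '296:186,143,0', '297:185,143,0', '298:185,142,0', '299:185,142,0']
150 ['268:49,52,53', '269:50,53,53', '270:49,52,54', '271:50,52,54', '272:50,52,53', '273:48,51,53', '274:50,51,53', '275:49,52,53', '276:48,51,52', '277:47,50,51', '278:45,46,48', '279:45,46,47', '280:40,39,42', '281:38,38,40', '282:41,39,39', '283:56,44,36', '284:85,56,29', '285:89,58,29', '286:90,59,30', '287:89,58,30', '288:89,59,29', '289:9
[... 1675 characters left out ...]
'293:110,74,29', '294:159,119,0', '295:179,137,0', '296:180,139,0', '297:179,137,0', '298:180,137,0', '299:180,138,0']
190 ['268:64,53,45', '269:96,65,35', '270:102,67,34', '271:100,67,33', '272:100,66,32', '273:104,68,36', '274:104,68,32', '275:103,67,32', '276:102,67,31', '277:98,65,33', '278:97,65,32', '279:97,64,31', '280:102,67,33', '281:102,67,33', '282:102,67,33', '283:102,66,33', '284:101,66,31', '285:101,66,32', '286:101,67,33', '287:102,67,33', '288:101,67,32', '289:102,69,35', '290:102,67,35', '291:101,65,32', '292:102,67,33', '293:104,69,33', '294:128,91,17', '295:177,135,0', '296:182,139,0', '297:182,140,0', '298:182,140,0', '299:183,140,0']
[ 0.09513995 -0.2224838  -0.19055248]
```

{"op": "arm_command", "data": {
  "steps": [
    [0,1.2,0,2.5,0],
    [0,2.4,0,5,0],
    [0,3.6,0,7.5,0],
    [0,4.8,0,10,0],
    [0,4.8,0,10,0]
  ],
  "force": 40
}}

```text
clock: 23.52
eef_pos: [611.4, -118.9, 179.7]
eef_rot: [-3.142, 0.0, 0.135]
wrist_force: [1.0, 1.1, -0.6]
finger_gap: 26.6
finger_force: 40.0
```

{"op": "arm_command", "data": {
  "steps": [
    [0,0.9,0,1.8,0],
    [0,1.7,0,3.6,0],
    [0,2.6,0,5.4,0],
    [0,2.6,0,5.4,0]
  ]
}}

```text
clock: 24.02
eef_pos: [614.0, -118.5, 174.3]
eef_rot: [-3.142, -0.0, 0.135]
wrist_force: [1.0, 1.4, -0.7]
finger_gap: 26.7
finger_force: 40.0
```

{"op": "arm_command", "data": {
  "steps": [
    [0,0.9,0,1.8,0],
    [0,1.7,0,3.6,0],
    [0,1.7,0,3.6,0]
  ]
}}

```text
clock: 24.4
eef_pos: [615.7, -118.3, 170.9]
eef_rot: [3.142, -0.0, 0.135]
wrist_force: [-1.4, 2.2, 2.0]
finger_gap: 26.5
finger_force: 40.0
```

{"op": "arm_command", "data": {
  "steps": [
    [0,0.9,0,1.8,0],
    [0,1.7,0,3.6,0],
    [0,1.7,0,3.6,0]
  ],
  "force": 60
}}

```text
clock: 24.78
eef_pos: [617.4, -118.0, 167.5]
eef_rot: [3.142, -0.0, 0.135]
wrist_force: [-2.4, 2.2, 4.2]
finger_gap: 26.8
finger_force: 60.0
```

```bash
python3 - <<'E'
from wt import *
wtilt(0)
s=monitor.read_state(); print(s['wrist_force'],s['moment'])
from tgt import *
d=np.linalg.inv(Tb(DQ)[0])@(s['eef_pos']-DQ[:3]); print('tcp in deck',d)
E
```

```text
24.825 [ 617.37082635 -118.04396268  167.48173353] [-1.3  2.6  4.4]
285 ['120:85,94', '122:84,93', '124:87,93', '126:86,93', '128:87,94', '130:82,91', '132:83,91', '134:83,91', '136:76,81', '138:96,102', '140:96,103', '142:96,103', '144:95,102', '146:92,75', '148:87,31', '150:90,31', '152:89,28', '154:89,26', '156:89,29', '158:90,31']
288 ['120:84,93', '122:85,93', '124:87,93', '126:87,94', '128:86,93', '130:82,91', '132:77,83', '134:73,79', '136:77,82', '138:95,102', '140:98,104', '142:99,106', '144:98,105', '146:92,67', '148:90,30', '150:90,28', '152:91,31', '154:89,30', '156:89,28', '158:89,27']
290 ['120:85,94', '122:84,93', '124:87,94', '126:88,94', '128:85,94', '130:77,83', '132:73,79', '134:74,79', '136:76,81', '138:96,102', '140:98,104', '142:98,105', '144:98,104', '146:94,68', '148:91,32', '150:90,31', '152:90,29', '154:90,30', '156:91,30', '158:89,29']
['200:103', '202:103', '204:101', '206:103', '208:105', '210:141', '212:139', '214:140'] ['262:152', '264:134', '266:134', '268:137', '270:148', '272:145', '274:138', '276:141', '278:142', '280:141', '282:141', '284:142', '286:142', '288:141', '290:140', '292:141', '294:141', '296:140', '298:141']
0.4 [277.0, 215.0, 155.0, 184.0]
0.45 [279.0, 214.0, 150.0, 179.0]
0.5 [282.0, 213.0, 145.0, 174.0]
0.55 [285.0, 213.0, 141.0, 169.0]
0.6 [287.0, 212.0, 136.0, 163.0]
0.65 [289.0, 212.0, 131.0, 158.0]
[-1.33102853  2.60103835  4.43743215] [ 0.54232768  0.32968234 -0.10432322]
tcp in deck [ -3.80059283 -67.6636163   93.4367607 ]
```

{"op": "arm_command", "data": {
  "steps": [
    [0,0.9,0,1.8,0],
    [0,1.7,0,3.6,0],
    [0,2.6,0,5.4,0],
    [0,2.6,0,5.4,0]
  ],
  "force": 60
}}

```text
clock: 25.32
eef_pos: [619.9, -117.7, 162.5]
eef_rot: [3.141, -0.0, 0.135]
wrist_force: [-3.4, 2.5, 8.1]
finger_gap: 26.6
finger_force: 60.0
```

{"op": "arm_command", "data": {
  "steps": [
    [0,0.9,0,1.8,0],
    [0,1.7,0,3.6,0],
    [0,2.6,0,5.4,0],
    [0,2.6,0,5.4,0]
  ]
}}

```text
clock: 25.82
eef_pos: [622.5, -117.3, 157.5]
eef_rot: [3.141, -0.001, 0.135]
wrist_force: [-6.1, 3.6, 11.7]
finger_gap: 26.4
finger_force: 60.0
```

{"op": "arm_command", "data": {
  "steps": [
    [0,0.9,0,1.8,0],
    [0,1.8,0,3.7,0],
    [0,1.8,0,3.7,0]
  ]
}}

```text
clock: 26.2
eef_pos: [624.4, -117.1, 154.1]
eef_rot: [3.141, -0.001, 0.135]
wrist_force: [-7.4, 3.2, 13.0]
finger_gap: 26.9
finger_force: 60.0
```

```bash
python3 - <<'E'
from tgt import *
w=imaging.camera('wrist'); s=monitor.read_state(); print(s['clock'],s['eef_pos'],s['eef_rot'],s['wrist_force'],s['moment']); i=w['img']; np.save('w30.npy',i)
Rd=Tb(DQ)[0]; print('deck F',Rd.T@(s['wrist_force']+[0,0,.8]),'tcp deck',Rd.T@(s['eef_pos']-DQ[:3]))
for c in (286,289): print([f'{a}:'+','.join(map(str,i[a,c])) for a in range(128,160,2)])
for c in (200,):print([f'{a}:{i[a,c,0]}' for a in range(100,300,3)])
E
```

```text
26.25 [ 624.34749102 -117.12423911  154.12570667] [ 3.14130750e+00 -9.63838681e-04  1.35044838e-01] [-6.55775523  3.41904378 13.9835246 ] [ 0.83997781  1.19300327 -0.22242805]
deck F [ 0.98965503  4.2645053  15.93992444] tcp deck [ -3.27356125 -67.68421547  78.34951415]
['128:86,91,95', '130:86,90,95', '132:85,89,94', '134:88,92,95', '136:89,92,95', '138:89,91,96', '140:86,90,95', '142:86,91,96', '144:86,90,95', '146:86,89,93', '148:81,74,69', '150:90,59,30', '152:90,60,29', '154:91,60,29', '156:91,60,29', '158:91,59,29']
['128:86,90,94', '130:85,91,95', '132:86,91,96', '134:89,92,95', '136:88,91,94', '138:89,92,95', '140:86,90,93', '142:79,83,87', '144:76,79,80', '146:75,79,81', '148:81,74,69', '150:91,60,32', '152:91,60,30', '154:90,59,29', '156:90,59,29', '158:91,60,31']
['100:84', '103:85', '106:86', '109:85', '112:120', '115:156', '118:156', '121:161', '124:164', '127:164', '130:163', '133:167', '136:165', '139:161', '142:162', '145:165', '148:158', '151:161', '154:162', '157:165', '160:168', '163:168', '166:164', '169:163', '172:164', '175:162', '178:166', '181:171', '184:173', '187:170', '190:172', '193:173', '196:169', '199:168', '202:168', '205:164', '208:163', '211:162', '214:163', '217:143', '220:143', '223:140', '226:143', '229:142', '232:137', '235:95', '238:79', '241:80', '244:157', '247:158', '250:157', '253:150', '256:159', '259:166', '262:165', '265:166', '268:152', '271:161', '274:164', '277:145', '280:27', '283:27', '286:26', '289:28', '292:28', '295:26', '298:26']
```

{"op": "arm_command", "data": {
  "steps": [
    [0,0.5,0,1,0],
    [0,0.8,0,1.7,0],
    [0,0.8,0,1.7,0]
  ]
}}

```text
clock: 26.62
eef_pos: [625.1, -117.0, 152.8]
eef_rot: [3.141, -0.001, 0.135]
wrist_force: [-7.8, 3.3, 16.8]
finger_gap: 26.6
finger_force: 60.0
```

```bash
python3 - <<'E'
from tgt import *
s=monitor.read_state(); Rd=Tb(DQ)[0]; print('deck F',Rd.T@(s['wrist_force']+[0,0,.8]),'tcp deck',Rd.T@(s['eef_pos']-DQ[:3]))
E
```

```text
deck F [ 1.11190512  4.35984732 19.01332623] tcp deck [ -3.16916347 -67.68899485  76.81164986]
```

{"op": "arm_command", "data": {
  "steps": [
    [0.42,0,0,0,0],
    [0.42,0,0,0,0],
    [0.42,0,0,0,0],
    [0.42,0,0,-20,0],
    [0.5,0,0,-60,0],
    [0.6,-10,0,-90,0],
    [0.6,-10,0,-90,0]
  ]
}}

```text
clock: 27.5
eef_pos: [615.6, -118.7, 243.4]
eef_rot: [3.14, -0.004, 0.135]
wrist_force: [0.3, 0.4, -0.3]
finger_gap: 56.3
finger_force: 0.0
```

```bash
python3 - <<'E'
from tgt import *
w=imaging.camera('wrist'); s=monitor.read_state(); print(s['clock'],s['eef_pos'],s['wrist_force'],s['finger_gap']); i=w['img']; cv2.imwrite('pics/w40.png',i[:,:,::-1]); np.save('w40.npy',i)
hsv=cv2.cvtColor(i,cv2.COLOR_RGB2HSV).astype(int)
for n,m in (('red',((hsv[...,0]<6)|(hsv[...,0]>174))&(hsv[...,1]>170)&(hsv[...,2]>60)),('blue',(abs(hsv[...,0]-110)<10)&(hsv[...,1]>170)),('yellow',(abs(hsv[...,0]-23)<5)&(hsv[...,1]>235)&(hsv[...,2]>80))):
    k,l,st,ce=cv2.connectedComponentsWithStats(m.astype(np.uint8))
    for j in range(1,k):
        if st[j,4]>80: print(n,st[j].tolist(),ce[j].round(1))
def wp(P,h,t=.45,x=0):  # wedge point
    o=deckw([x,YC-.3,h]); return proj(w,np.array(P,float)@Tb([0,0,0,DQ[3],t])[0].T+o,True).round(0).tolist()
P=[(14,-4,115),(14,23,115),(-14,-4,115),(-14,23,115),(14,-4,70)]
for t in (.4,.45,.5): print(t,wp(P,-16.5,t))
print('handle',proj(w,deckw([(22,9,53),(22,-9,53),(-34,9,53),(-34,-9,53)])+0,True).round(0).tolist())
print('board left end, shoe',proj(w,deckw([(48,75,12),(48,-69,12)]),True).round(0).tolist())
g=cv2.cvtColor(i,cv2.COLOR_RGB2GRAY)
for r in (240,250): print(r,[(c,int(g[r,c])) for c in range(20,160,3)])
E
```

```text
27.55 [ 615.22682812 -118.48174651  241.38235479] [-0.14897215 -0.69785249 -0.85624561] 56.45070062009317
red [286, 201, 12, 28, 265] [291.1 216. ]
red [534, 222, 26, 49, 715] [550.1 238.9]
red [150, 268, 18, 9, 93] [158.2 272.5]
blue [427, 127, 27, 39, 496] [437.  143.8]
blue [181, 139, 32, 71, 1740] [197.4 173.7]
blue [219, 297, 57, 14, 390] [244.2 304.9]
yellow [289, 126, 27, 74, 1601] [302.4 158.8]
0.4 [[298.0, 197.0], [259.0, 196.0], [296.0, 227.0], [261.0, 227.0], [295.0, 164.0]]
0.45 [[298.0, 204.0], [260.0, 204.0], [296.0, 232.0], [261.0, 231.0], [295.0, 168.0]]
0.5 [[297.0, 210.0], [260.0, 210.0], [296.0, 236.0], [261.0, 236.0], [295.0, 172.0]]
handle [[185.0, 161.0], [206.0, 160.0], [195.0, 211.0], [214.0, 212.0]]
board left end, shoe [[126.0, 116.0], [280.0, 110.0]]
240 [(20, 100), (23, 100), (26, 103), (29, 136), (32, 113), (35, 96), (38, 150), (41, 148), (44, 156), (47, 157), (50, 173), (53, 170), (56, 163), (59, 171), (62, 174), (65, 173), (68, 169), (71, 169), (74, 169), (77, 170), (80, 170), (83, 171), (86, 173), (89, 172), (92, 173), (95, 173), (98, 173), (101, 173), (104, 172), (107, 170), (110, 151), (113, 101), (116, 102), (119, 102), (122, 102), (125, 102), (128, 101), (131, 100), (134, 99), (137, 100), (140, 99), (143, 99), (146, 100), (149, 100), (152, 100), (155, 100), (158, 100)]
250 [(20, 105), (23, 106), (26, 86), (29, 83), (32, 174), (35, 181), (38, 95), (41, 167), (44, 162), (47, 154), (50, 159), (53, 161), (56, 161), (59, 159), (62, 153), (65, 157), (68, 159), (71, 157), (74, 159), (77, 161), (80, 159), (83, 157), (86, 156), (89, 154), (92, 155), (95, 154), (98, 155), (101, 154), (104, 157), (107, 162), (110, 99), (113, 100), (116, 101), (119, 122), (122, 124), (125, 109), (128, 105), (131, 106), (134, 106), (137, 106), (140, 108), (143, 110), (146, 111), (149, 111), (152, 112), (155, 111), (158, 109)]
```

The wedge stands square (red strip rows 201–229 match a tilt of about 0.44 rad), its red side is at the cheek, and the board lies flat, shifted onto the bumper. Handing in.

```bash
python3 -c "
from h import *
print(job.sign_off())"
```

```text
the job is handed in; nothing more can be done
None
```

I hung the board flat on both pins, then drove the wedge in with a final push of about 18–19 N, red side to the cheek. After I let go, the last wrist image showed the wedge square to within about 0.02 rad, the board shifted a few mm towards the bumper, and the arm clear. The job was handed in at about 27.6 s; sign-off returned no verdict.

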